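# Shut the gas valve and repack the filter column of a gas line

### The job

Close the gas valve fully with its quarter-turn lever, then pack the empty clear filter tube as one flat column: the thick ring at the bottom, then the small solid disc that stands on edge in the rack, then the thin ring on top. Leave the vials, the bottle, the wrench and the large spare disc standing or lying where they are.

Things in the scene. Friction and masses are not known exactly. Their poses are not given: they have to be found in the camera images.
- tube_floor (a point): centre of the inner floor of the clear filter tube, 34 mm above the bench. The tube stands upright and fixed on an aluminium gas panel; its straight bore is 43 mm across, so the 40 mm rings and disc lie in it with 1.5 mm all round; smooth inside, the polished rings slide easily in it. z points up the bore; y points along the panel from the valve towards the tube (x and y level)
- tube_mouth (a point): centre of the open mouth of the same tube, 42 mm above its inner floor and 76 mm above the bench. Over its top 6 mm the bore flares like a funnel from 43 to about 51 mm; outside, the tube is 51 mm across, 59 mm at the lip. The tube is empty at the start
- valve (a joint): angle of the quarter-turn lever of the ball valve, rad: 0 = open, lever in line with the pipe, pointing away from the tube; 1.571 = closed (stop), lever square across the pipe. It starts somewhere between 0 and 0.35. Seen from above it closes clockwise. Turning it takes about 2 N at the grip; it stays where it is left
- valve_pivot (a point): the lever's vertical turning axis, at the lever's mid-height, 62 mm above the bench; 130 mm from the tube's axis
- valve_grip (a point): middle of the black grip of the lever, 66 mm out from the turning axis, 62 mm above the bench. The grip is 45 mm long (from 43 to 88 mm out), 14 mm wide, 14 mm high; its y axis points back along the lever to the turning axis. Beneath it, the top of the pipe is 28 mm and the panel 8 mm above the bench
- meter_top (a point): centre of the top of the flow meter, a 30 mm square, 140 mm tall upright column fixed on the panel, 124 mm from the tube's axis: an obstacle. The panel itself is a plate 8 mm thick; measured from this meter along the panel's x and y axes (as tube_floor's) it spans x -140 to +25 mm and y -113 to +113 mm
- thick_ring_centre (a point): centre (half-way up) of the thick steel ring: 40 mm outside, 22 mm hole, 14 mm thick, lying flat and loose on the bench; z is its axis
- thin_ring_centre (a point): centre (half-way up) of the thin steel ring: 40 mm outside, 28 mm hole, 9 mm thick, lying flat and loose on the bench; z is its axis
- disc_centre (a point): centre of the solid steel disc, 40 mm across and 10 mm thick, with no hole. It stands loose on edge in a slot of the rack, its centre 26 mm and its top 46 mm above the bench; x is its axis (square to its flat faces), level at the start
- big_disc_centre (a point): centre of the large spare disc, 54 mm across and 10 mm thick, standing on edge in the other slot of the rack, 70 mm from the small disc along their common axis, its top 60 mm above the bench; too large for the tube, a bystander
- rack_centre (a point): centre of the top of the fixed grey rack, 16 mm above the bench. The rack is 134 mm long (its x, the axis of the discs) and 66 mm wide (its y); the slots, 12 mm wide and 10 mm deep, lie 35 mm either side of this point
- bottle_centre (a point): amber bottle, 60 mm across and 130 mm tall, standing loose; a bystander. Point: its centre, 65 mm up
- wrench_grip (a point): point on the handle of a 150 mm steel wrench, 38 mm wide at the head and 8 mm thick, lying loose on the bench along its x axis, from 45 mm behind this point to 105 mm ahead of it; a bystander
- vial0_centre (a point): capped glass sample vial, 23 mm across and 46 mm tall, standing loose on the bench; a bystander. Point: its centre, half-way up (near the thick ring)
- vial1_centre (a point): capped glass sample vial, 23 mm across and 46 mm tall, standing loose on the bench; a bystander. Point: its centre, half-way up (near the thick ring)
- vial2_centre (a point): capped glass sample vial, 23 mm across and 46 mm tall, standing loose on the bench; a bystander. Point: its centre, half-way up (near the thin ring)
- vial3_centre (a point): capped glass sample vial, 23 mm across and 46 mm tall, standing loose on the bench; a bystander. Point: its centre, half-way up (near the thin ring)

How it is judged:
By the outcome, as a careful person would: the job done as asked, in the order asked, and still so for the second after the job is handed in, with the robot touching nothing.
It also fails if it takes over 72 s, if anything falls off the work surface, if the arm or the gripper's body presses on something with over 40 N, if the wrist force passes 120 N, or if a joint passes its speed limit or range.

### The arm

A 6-joint arm with a two-finger parallel gripper is mounted at the origin on the work surface. World frame = base frame: x ahead of the robot, y to its left, z up, the work surface at z = 0. Lengths are in m, angles in rad, forces in N, time in s.
With the tool pointing down it reaches from about 0.325 to 0.9 m from the base axis. Payload 3.5 kg.
Tool frame: the origin (TCP) lies at the very end of the fingers, on their centre line; the grasp point (between the pads) lies 19 mm behind it; y points along the fingers, z is the direction in which the jaws open and shut, and the axes are right-handed (so a half turn about y gives the same grasp; the last joint's range is limited). The gripper opens to 85 mm and grips with 20 to 120 N. Pads are 22 mm wide; open, the fingers measure 114 mm over their backs; the gripper's body (76 mm by 85 mm) begins 54 mm behind the grasp point. The pads swing forward as they close: fully open they stand 13 mm farther back than shut.
Start: joints at [1.125, 0.276, -0.026, 1.268, 0, 1.467], TCP at [0.21, 0.589, 0.231] pointing down, gripper open.
Joint ranges: [-3.12, 3.12], [-0.85, 1.88], [-1.08, 1.24], [-1.95, 2.15], [-1.57, 1.53], [-3.14, 3.14]. Speed limits (rad/s): [2.57, 2.57, 3.14, 3.14, 3.14, 3.14].

### API

Orientations are given as a 3x3 rotation matrix whose columns are the frame's x, y, z axes.
In Python, from plant import * gives the robot as it stands.
- The arm moves only by the tool arm_command, never from a script. Its argument "steps" is a list of rows, each a list of 5 numbers: the closure, from 0 (fully open) to 1 (shut), then the shift along the tool's x, y, z normalised to -1 to 1, where 1 is 0.2 m, then the turn about the tool's y normalised to -1 to 1, where 1 is 90 degrees. A call has 1 to 20 rows; each row is the pose to reach, as a shift and turn from the pose commanded when the call began, along the tool's axes at that moment; what a row does not reach only later rows make up. A row lasts 1/12 s, in which the tool goes at most 41.7 mm and 7.16 degrees, less where a joint would pass 70% of its speed; a pose out of reach is approached as far as the arm can. A call with a number of a shift or a turn outside -1 to 1 is refused whole. A call with a gripper value outside its range is refused whole. The fingers move at their own pace and stop on an object; "newtons" is the grip in N (left out, the last holds). Time passes only in rows, so rows that repeat a pose let the fingers close. It gives the time, the measured TCP pose, the force and the opening at its end, in the units of the state.
- get_obs(): the state, without advancing time (a new reading comes with each control period).
- grab_frame(name): name is "side" or "top"; returns a dict with "img" (400x640x3 uint8, red, green, blue), "intrinsics" (3x3 intrinsics, pixels), "R" (3x3) and "t" (3): a world point X has camera coordinates R X + t. Camera axes: x right, y down, z forward; pixel columns grow to the right and rows downward; lengths in m; the calibration is good to about 2 mm. A picture is of the moment at which its call begins. There is no depth.
- job_done(): hands the job in, once; it reports no verdict.
The state is a dict: "t": time; "joint_pos": joint angles; "joint_vel": joint speeds; "joint_efforts": joint torques, N m; "eef_pos": TCP position; "tcp_rot": TCP orientation; "wrist_force": force on the tool from outside, world axes, zero at the start; "moment": the same for the moment, N m; "width": finger opening in m.
Only numpy, scipy, OpenCV 4.12 (cv2) and the standard library are available. Lean on these libraries where they do the work, as an engineer would, in place of code of your own. Each camera call takes 0.05 s, during which the arm holds its last target.

## Working session

There is one attempt and no reset: what is moved stays moved. The work goes in short steps, Python scripts to look and compute and a tool call to move; the robot and the scene stay as the last step left them, time stands still between calls to the robot, and variables do not carry over. Pictures are saved under pics/ and viewed, and the job is handed in when it is done.

Besides the shell and the picture viewer there is one more tool, called after "Call:" as a command line: name --pt "numbers of a row" for each row, then --argument value for the rest. arm_command: Moves the arm, as the interface text tells. Its arguments: {"type":"object","properties":{"steps":{"type":"array","items":{"type":"array","items":{"type":"number"}}},"newtons":{"type":"number"}},"required":["steps"]}

```bash
ls; mkdir -p pics
python3 - <<'E'
from plant import *
import cv2,numpy as np
o=get_obs();print(o)
for n in("side","top"):
    f=grab_frame(n);cv2.imwrite(f"pics/{n}0.png",f["img"][:,:,::-1]);print(n,f["intrinsics"],f["R"],f["t"], -f["R"].T@f["t"])
E
```

```text
pics
{'t': 0.0, 'joint_pos': array([ 1.12461435e+00,  2.77145410e-01, -2.78814732e-02,  1.26798721e+00,
        7.69072512e-06,  1.46738358e+00]), 'joint_vel': array([-0.00035351,  0.00035565, -0.00063285, -0.00171473, -0.00039673,
        0.00201019]), 'joint_efforts': array([ 7.05496386e-04, -4.45513308e+01,  2.95199919e+01,  1.61682878e-02,
        7.26725125e-05, -2.38765828e-06]), 'eef_pos': array([0.2097403 , 0.58793709, 0.2301517 ]), 'tcp_rot': array([[ 9.41827432e-01, -9.63957904e-04,  3.36095461e-01],
       [-3.36096760e-01, -1.99733042e-03,  9.41825344e-01],
       [-2.36586297e-04, -9.99997541e-01, -2.20512371e-03]]), 'wrist_force': array([-0.1352921 ,  0.12079077,  0.26736246]), 'moment': array([-0.01913849,  0.05413623,  0.03201933]), 'width': 0.0853187646497373}
side [[413.50956974   0.         324.21922939]
 [  0.         413.50956974 198.70155755]
 [  0.           0.           1.        ]] [[-0.98031574 -0.19664245 -0.01768627]
 [-0.13749484  0.74423561 -0.65361191]
 [ 0.1416906  -0.63831427 -0.7566232 ]] [0.49482956 0.17108505 0.99657359] [0.36740741 0.60610406 0.87460561]
top [[404.19599858   0.         321.38846242]
 [  0.         404.19599858 203.55478922]
 [  0.           0.           1.        ]] [[ 0.02897491 -0.99955973 -0.00638788]
 [-0.99151113 -0.02793007 -0.1269866 ]
 [ 0.12675228  0.01001308 -0.99188386]] [-0.02840139  0.5158192   1.06978635] [ 0.37666554 -0.02469388  1.12642452]
```

View pics/side0.png

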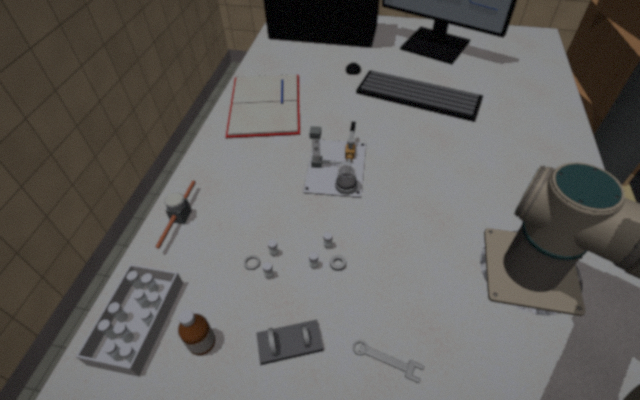

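View pics/top0.png

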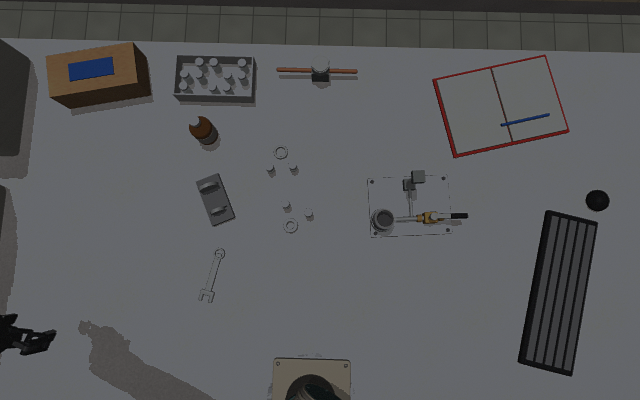

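```bash
cat > h.py <<'E'
from plant import *
import cv2,numpy as np
def grab(n,name=None):
    f=grab_frame(n)
    if name: cv2.imwrite(f"pics/{name}_raw.png",f["img"][:,:,::-1])
    return f
def crop(f,name,x0,y0,x1,y1,s):
    im=f["img"][y0:y1,x0:x1,::-1]
    im=cv2.resize(im,None,fx=s,fy=s,interpolation=cv2.INTER_CUBIC).astype(float)
    lo,hi=np.percentile(im,1),np.percentile(im,99.5)
    im=np.clip((im-lo)/(hi-lo)*255,0,255)
    im=(255*(im/255)**0.8).astype(np.uint8)
    for x in range((x0+9)//10*10,x1,10):
        cv2.line(im,(int((x-x0+.5)*s),0),(int((x-x0+.5)*s),6 if x%50 else 14),(0,0,255),1)
        if x%20==0: cv2.putText(im,str(x),(int((x-x0+.5)*s)-8,20),0,.35,(0,0,255))
    for y in range((y0+9)//10*10,y1,10):
        cv2.line(im,(0,int((y-y0+.5)*s)),(6 if y%50 else 14,int((y-y0+.5)*s)),(0,0,255),1)
        if y%20==0: cv2.putText(im,str(y),(8,int((y-y0+.5)*s)+4),0,.35,(0,0,255))
    cv2.imwrite(f"pics/{name}.png",im)
def ray(f,u,v,z):
    d=f["R"].T@np.linalg.solve(f["intrinsics"],[u,v,1.]); c=-f["R"].T@f["t"]
    return c+d*(z-c[2])/d[2]
def proj(f,X):
    p=f["intrinsics"]@(f["R"]@np.asarray(X,float)+f["t"]); return p[:2]/p[2]
def tri(fs,uvs):
    A=[];b=[]
    for f,(u,v) in zip(fs,uvs):
        d=f["R"].T@np.linalg.solve(f["intrinsics"],[u,v,1.]);d/=np.linalg.norm(d);P=np.eye(3)-np.outer(d,d);c=-f["R"].T@f["t"]
        A.append(P);b.append(P@c)
    return np.linalg.lstsq(np.vstack(A),np.hstack(b),rcond=None)[0]
import types
def load(n):  # calibration with stored raw image
    z=np.load(f"pics/{n}.npz");return dict(z)
E
python3 - <<'E'
from h import *
s=grab("side");t=grab("top")
np.savez("pics/s0.npz",**s);np.savez("pics/t0.npz",**t)
crop(t,"t_rings",255,135,335,240,7) if 0 else crop(t,"t_rings",255,140,330,240,6)
crop(t,"t_panel",360,165,475,242,6)
crop(t,"t_rack",190,110,245,235,4) if 0 else crop(t,"t_rack",185,165,245,235,8)
crop(s,"s_rings",235,225,355,285,6)
crop(s,"s_panel",295,115,375,205,6)
crop(s,"s_rack",250,310,330,370,7)
E
```

```text
(no output)
```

View pics/t_rings.png

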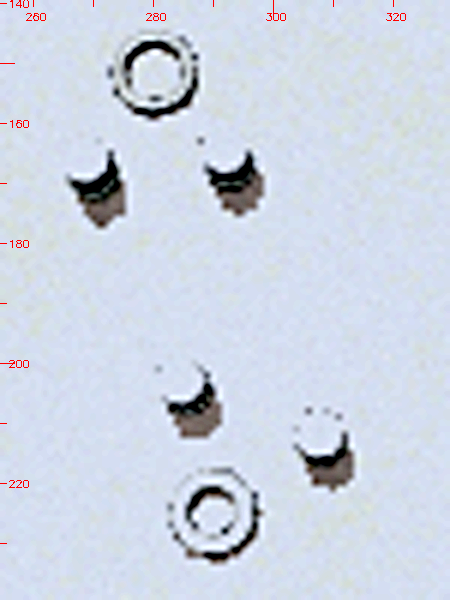

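View pics/t_panel.png

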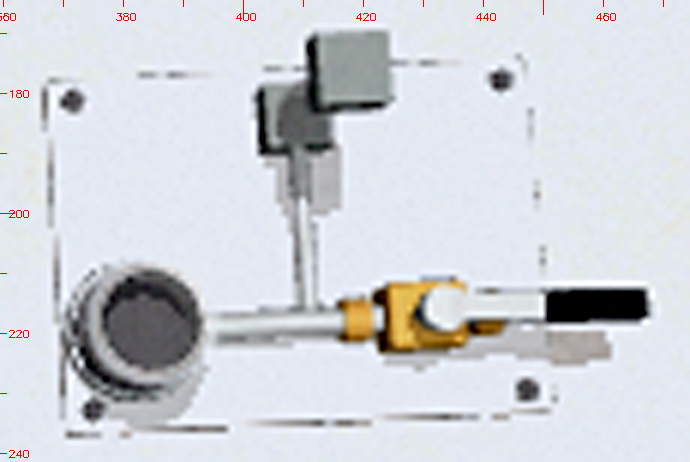

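View pics/t_rack.png

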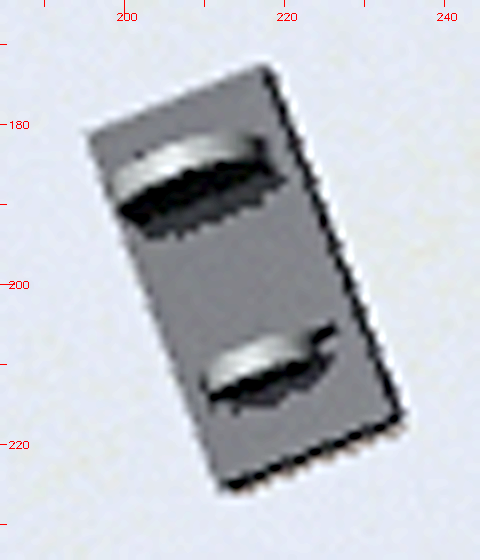

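View pics/s_rings.png

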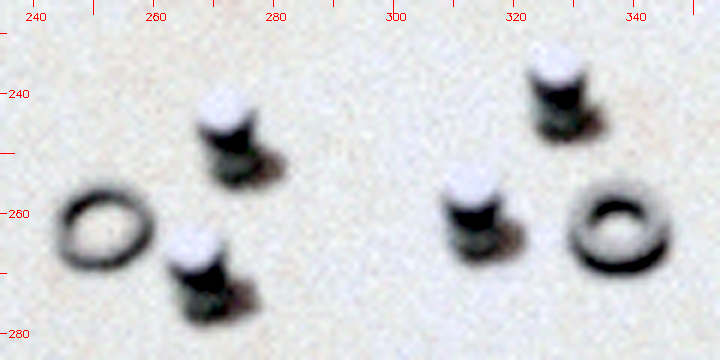

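View pics/s_panel.png

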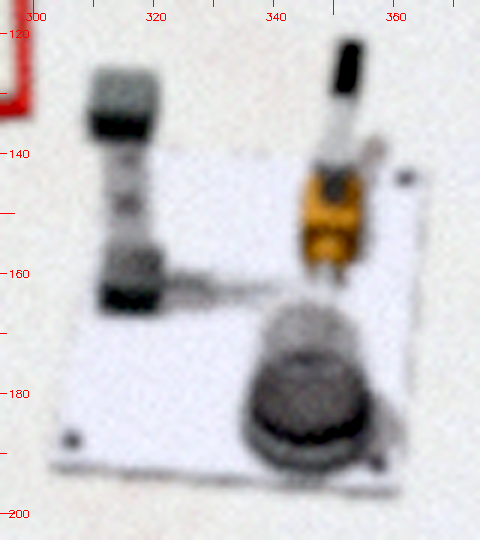

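View pics/s_rack.png

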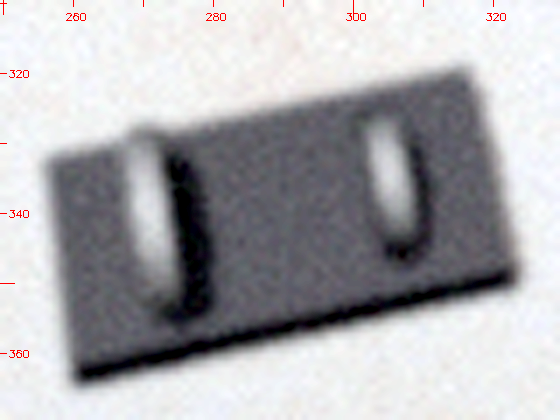

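Run:
```python
from h import *
s=load("s0");t=load("t0")
def P(n,f,uv,z): print(n,np.round(ray(f,*uv,z)*1e3,1))
P("thick t",t,(290.3,225.3),.010);P("thick s",s,(338-.3,262.5),.007)
P("thin t",t,(280.3,152),.0045);P("thin s",s,(251.3,262.3),.0045)
P("mouth t",t,(384.8,217.5),.076);P("mouth s",s,(345.5,180),.076)
P("pivot t",t,(432.8,215.7),.069);P("gripend t",t,(467.3,215.2),.069);P("grip0 t",t,(450.3,215.5),.069)
P("grip end s",s,(352.3,121.5),.062);P("grip0 s",s,(351,130),.062)
P("meter t",t,(417,176.5),.14)
for c in [(195.5,181),(218.25,172.75),(234.5,215.6),(212,224.7)]: P("rack t",t,c,.016)
for c in [(256,332),(316,319),(322.5,348.5),(260,361.5)]: P("rack s",s,c,.016)
print("vials");
for c in [(285,202.5),(308.5,211.5),(269.7,167.3),(293,166)]: P("v t",t,c,.046)
for c in [(327,235),(313,254.5),(272,242.5),(266.7,265)]: P("v s",s,c,.046)
```

```text
thick t [456.3  70.8  10. ]
thick s [456.9  70.3   7. ]
thin t [664.6 107.8   4.5]
thin s [666.3 107.7   4.5]
mouth t [ 478.9 -180.3   76. ]
mouth s [ 474.3 -142.2   76. ]
pivot t [ 487.9 -307.    69. ]
gripend t [ 491.8 -397.3   69. ]
grip0 t [ 489.7 -352.8   69. ]
grip end s [ 496.2 -404.4   62. ]
grip0 s [ 493.9 -363.6   62. ]
meter t [ 576.9 -249.6  140. ]
rack t [572.2 340.1  16. ]
rack t [597.4 277.9  16. ]
rack t [478.3 225.5  16. ]
rack t [451.3 286.2  16. ]
rack s [598.1 280.3  16. ]
rack s [477.3 227.   16. ]
rack s [450.4 288.1  16. ]
rack s [571.  338.8  16. ]
vials
v t [514.8  84.4  46. ]
v t [492.2  20.2  46. ]
v t [610.4 130.1  46. ]
v t [615.8  66.6  46. ]
v s [492.6  21.6  46. ]
v s [514.4  83.5  46. ]
v s [619.9  68.2  46. ]
v s [614.4 131.8  46. ]
```

```bash
cat > ov.py <<'E'
from h import *
def circ(c,r,n=60,ax=None):
    a=np.linspace(0,2*np.pi,n)
    e1,e2=(np.array([1,0,0]),np.array([0,1,0])) if ax is None else ax
    return np.asarray(c)+r*(np.cos(a)[:,None]*e1+np.sin(a)[:,None]*e2)
def over(f,name,curves,x0,y0,x1,y1,s):
    crop(f,name,x0,y0,x1,y1,s); im=cv2.imread(f"pics/{name}.png")
    for c,col in curves:
        p=np.array([(proj(f,X)-[x0,y0]+.5)*s for X in c]);cv2.polylines(im,[np.round(p*8).astype(np.int32)],False,col,1,cv2.LINE_AA,3)
    cv2.imwrite(f"pics/{name}.png",im)
E
python3 - <<'E'
from ov import *
s=load("s0");t=load("t0")
pc=[ray(t,*c,.008) for c in [(366.5,177.8),(446.5,174.2),(451.7,232.5),(370.7,236.7)]]
print(np.round(np.array(pc)*1e3,1))
pc=[ray(s,*c,.008) for c in [((50)/6+295-.5,115+466/6-.5),(295+400/6-.5,115+492/6-.5),(295+428/6-.5,115+172/6-.5)]]
print(np.round(np.array(pc)*1e3,1))
R=(0,0,255);G=(0,200,0);B=(255,0,0);M=(255,0,255)
m=np.array([.479,-.1803]);pv=np.array([.4885,-.310]);e=np.array([.4925,-.398])
C=[(circ([*m,.076],.0295),R),(circ([*m,.076],.0255),G),(circ([*m,.034],.0215),B),(circ([*m,.008],.0255),M)]
C+=[([[*pv,.062],[*e,.062]],R),([[*m,.02],[*pv,.02]],M)]
over(t,"o1",C,360,165,475,242,6);over(s,"o2",C,295,115,375,205,6)
E
```

```text
[[ 596.1 -138.     8. ]
 [ 612.6 -362.5    8. ]
 [ 449.2 -375.1    8. ]
 [ 431.3 -152.1    8. ]]
[[ 593.6 -137.9    8. ]
 [ 430.4 -151.6    8. ]
 [ 446.9 -373.5    8. ]]
```

View pics/o1.png

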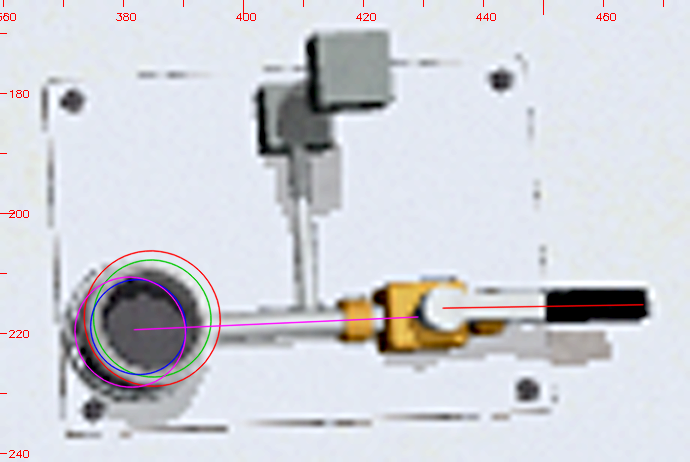

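View pics/o2.png

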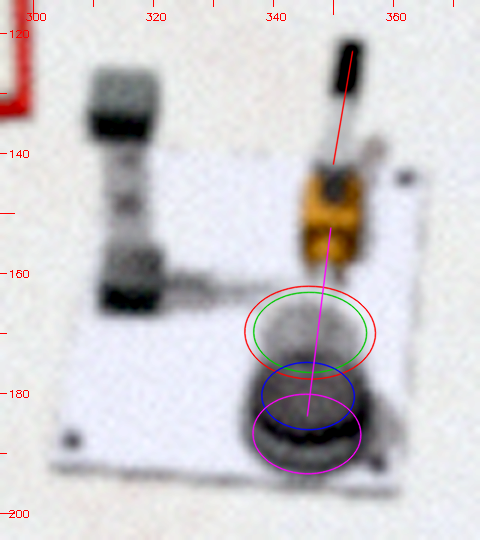

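Run:
```python
from h import *
s=load("s0");t=load("t0")
for n,f,b in(("zt",t,(365,198,402,240)),("zs",s,(328,155,370,202))):
    x0,y0,x1,y1=b
    crop(f,n,*b,13)
    im=cv2.imread(f"pics/{n}.png")
    im=cv2.createCLAHE(4,(3,3)).apply(cv2.cvtColor(im,cv2.COLOR_BGR2GRAY));cv2.imwrite(f"pics/{n}.png",im)
```

```text
(no output)
```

View pics/zt.png

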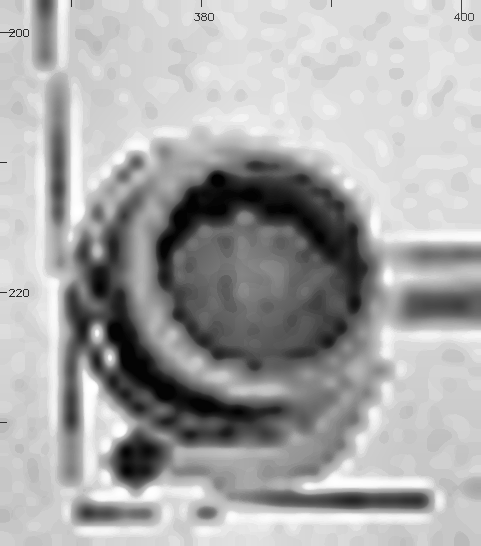

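View pics/zs.png

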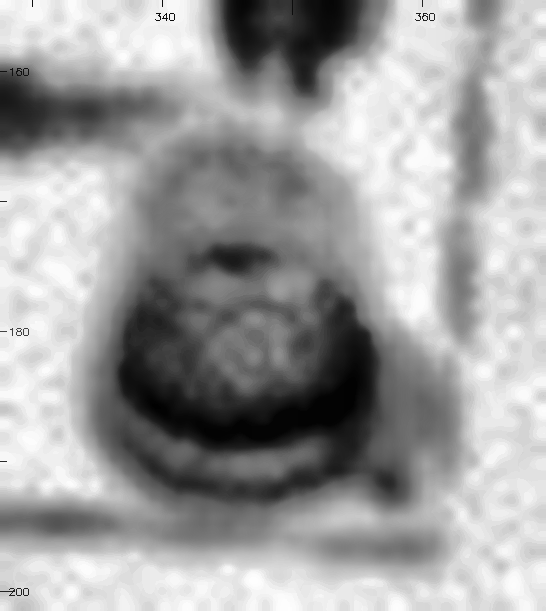

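```bash
cat > d.py <<'E'
# usage: d.py x y z [jawyaw_deg]  (mm) -> normalised tool shift + rows needed
import sys
from plant import *
import numpy as np
a=[float(v) for v in sys.argv[1:]]
o=get_obs();R=o["tcp_rot"];p=o["eef_pos"]
d=R.T@(np.array(a[:3])/1e3-p)
yaw=np.degrees(np.arctan2(R[1,2],R[0,2]))
t=0
if len(a)>3: t=-((a[3]-yaw+90)%180-90)   # clockwise +, jaw symmetric
print("t",round(o["t"],2),"tcp",np.round(p*1e3,1),"yaw",round(yaw,1),"w",round(o["width"]*1e3,1),"F",np.round(o["wrist_force"],1),"q6",round(o["joint_pos"][5],2))
print("shift",np.round(d/.2,4),"turn",round(t/90,4),"rows>=",np.ceil(max(np.linalg.norm(d)/.0417,abs(t)/7.16)))
E
python3 d.py 515 -375 150 94
```

```text
t 0.2 tcp [209.8 588.2 230.5] yaw 70.4 w 85.2 F [-0.8  0.6 -0.9] q6 1.47
shift [ 3.0558  0.4081 -4.0223] turn -0.2627 rows>= 25.0
```

Call:
arm_command --pt "1 0.76 0 -1 0" --pt "1 0.76 0 -1 0" --pt "1 0.76 0 -1 0" --pt "1 0.76 0 -1 0" --pt "1 0.76 0 -1 0" --pt "1 0.76 0 -1 0" --pt "1 0.76 0 -1 0" --newtons 30

```text
t: 0.78
eef_pos: [0.2863, 0.3433, 0.2308]
tcp_rot: [[0.94, -0.001, 0.342], [-0.342, -0.004, 0.94], [0.001, -1.0, -0.004]]
wrist_force: [-0.0, 0.6, -1.1]
width: 0.0006
```

Call:
arm_command --pt "1 0.76 0 -1 0" --pt "1 0.76 0 -1 0" --pt "1 0.76 0 -1 0" --pt "1 0.76 0 -1 0" --pt "1 0.76 0 -1 0" --pt "1 0.76 0 -1 0" --pt "1 0.76 0 -1 0"

```text
t: 1.37
eef_pos: [0.3641, 0.1039, 0.2316]
tcp_rot: [[0.938, 0.002, 0.346], [-0.346, -0.003, 0.938], [0.003, -1.0, -0.002]]
wrist_force: [0.3, 0.8, 1.1]
width: 0.0002
```

Call:
arm_command --pt "1 0.76 0 -1 0" --pt "1 0.76 0 -1 0" --pt "1 0.76 0 -1 0" --pt "1 0.76 0 -1 0" --pt "1 0.76 0 -1 0" --pt "1 0.76 0 -1 0" --pt "1 0.76 0 -1 0"

```text
t: 1.95
eef_pos: [0.4408, -0.1357, 0.2317]
tcp_rot: [[0.94, 0.003, 0.342], [-0.342, -0.004, 0.94], [0.004, -1.0, -0.003]]
wrist_force: [0.7, -0.0, -0.4]
width: -0.0001
```

Call:
arm_command --pt "1 0.76 0 -1 0" --pt "1 0.76 0 -1 0" --pt "1 0.76 0 -1 0" --pt "1 0.76 0 -1 0" --pt "1 0.76 0 -1 0" --pt "1 0.76 0 -1 0" --pt "1 0.76 0 -1 0"

```text
t: 2.53
eef_pos: [0.5162, -0.3754, 0.23]
tcp_rot: [[0.94, 0.002, 0.34], [-0.34, -0.004, 0.94], [0.003, -1.0, -0.003]]
wrist_force: [0.8, -0.7, 0.3]
width: -0.0001
```

```bash
python3 d.py 515 -375 130 94
```

```text
t 2.53 tcp [ 516.2 -375.4  230. ] yaw 70.1 w -0.1 F [ 0.8 -0.7  0.3] q6 -0.38
shift [-0.0081  0.5     0.0014] turn -0.2652 rows>= 4.0
```

Call:
arm_command --pt "1 0 0.45 0 -0.26" --pt "1 0 0.45 0 -0.26" --pt "1 0 0.45 0 -0.26" --pt "1 0 0.45 0 -0.26" --pt "1 0 0.45 0 -0.26"

```text
t: 2.95
eef_pos: [0.5131, -0.3672, 0.1391]
tcp_rot: [[0.998, -0.003, -0.067], [0.067, 0.003, 0.998], [-0.003, -1.0, 0.003]]
wrist_force: [-0.3, 0.1, 0.3]
width: -0.0002
```

Run:
```python
from ov import *
o=get_obs();p=o["eef_pos"];print(p,o["tcp_rot"].round(3))
R=(0,0,255);G=(0,200,0);B=(255,0,0)
m=np.array([.4784,-.1795]);pv=np.array([.4883,-.3091])
e=pv+.088*np.array([.04,-.999])
for n,b in(("side",(295,85,375,205)),("top",(360,165,475,242))):
    f=grab(n); np.savez(f"pics/{n}1.npz",**f)
    over(f,n+"1",[([p-[.01,0,0],p+[.01,0,0]],R),([p-[0,.01,0],p+[0,.01,0]],R),([[*pv,.069],[*e,.069]],G),([p,[p[0],p[1],.0]],B)],*b,6)
```

```text
[ 0.51312745 -0.36717166  0.13914641] [[ 0.998 -0.003 -0.067]
 [ 0.067  0.003  0.998]
 [-0.003 -1.     0.003]]
```

View pics/side1.png

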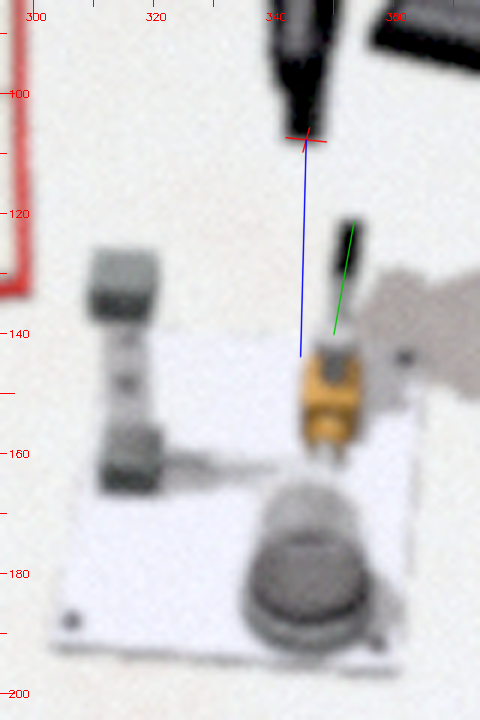

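View pics/top1.png

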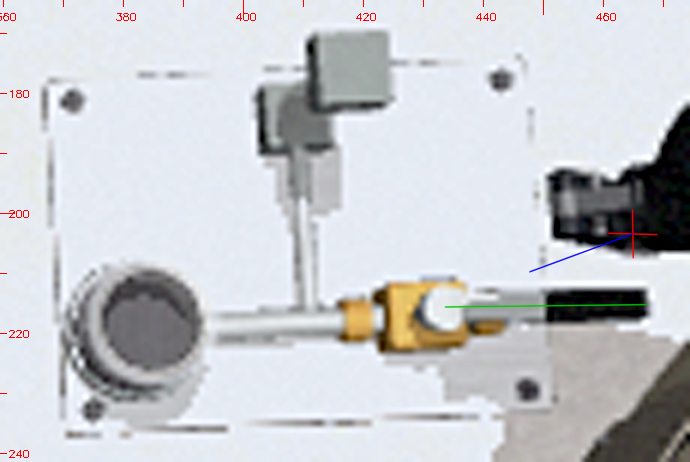

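Call:
arm_command --pt "1 0.03 0.46 0 0" --pt "1 0.03 0.46 0 0" --pt "1 0.03 0.46 0 0" --pt "1 0.03 0.46 0 0"

```text
t: 3.38
eef_pos: [0.5175, -0.3662, 0.0463]
tcp_rot: [[0.998, -0.006, -0.065], [0.065, 0.005, 0.998], [-0.005, -1.0, 0.005]]
wrist_force: [0.0, 0.0, 0.0]
width: -0.0001
```

```bash
python3 d.py 0 0 0
python3 - <<'E'
from plant import *
import numpy as np
o=get_obs();R=o["tcp_rot"];p=o["eef_pos"];P=np.array([.4875,-.3091]);yaw=np.degrees(np.arctan2(R[1,2],R[0,2]))
a=np.array([.0764,-.997]);b=np.array([-.997,-.0764])
for th in np.r_[np.linspace(0,np.pi/2,14),1.63,1.68]:
    d=np.cos(th)*a+np.sin(th)*b;n=-(-np.sin(th)*a+np.cos(th)*b)
    c=P+.062*d+.018*n
    s=R.T@np.r_[c-p[:2],0]; print(round(np.degrees(th),1),np.round(s/.2,3),round((np.degrees(min(th,1.571)))/90-(94.4-yaw)/90,3))
E
```

```text
t 3.38 tcp [ 517.5 -366.2   46.3] yaw 93.7 w -0.1 F [0. 0. 0.] q6 -0.78
shift [-2.4609  0.2551  1.9952] turn 0.0 rows>= 16.0
0.0 [-0.038  0.    -0.014] -0.007
6.9 [-0.076  0.    -0.023] 0.07
13.8 [-0.114  0.    -0.027] 0.147
20.8 [-0.153  0.001 -0.027] 0.224
27.7 [-0.192  0.001 -0.022] 0.3
34.6 [-0.23   0.001 -0.012] 0.377
41.5 [-0.266  0.001  0.002] 0.454
48.5 [-0.3    0.002  0.02 ] 0.531
55.4 [-0.332  0.002  0.042] 0.608
62.3 [-0.361  0.002  0.069] 0.685
69.2 [-0.387  0.003  0.098] 0.762
76.2 [-0.409  0.003  0.13 ] 0.839
83.1 [-0.426  0.003  0.165] 0.916
90.0 [-0.44   0.003  0.201] 0.993
93.4 [-0.445  0.004  0.22 ] 0.993
96.3 [-0.448  0.004  0.236] 0.993
```

Call:
arm_command --pt "1 -0.04 0 -0.014 0" --pt "1 -0.076 0 -0.023 0.07" --pt "1 -0.114 0 -0.027 0.147" --pt "1 -0.153 0 -0.027 0.224" --pt "1 -0.192 0 -0.022 0.3" --pt "1 -0.23 0 -0.012 0.377" --pt "1 -0.266 0 0.002 0.454" --pt "1 -0.3 0 0.02 0.531" --pt "1 -0.332 0 0.042 0.608" --pt "1 -0.361 0 0.069 0.685" --pt "1 -0.387 0 0.098 0.762" --pt "1 -0.409 0 0.13 0.839" --pt "1 -0.426 0 0.165 0.916" --pt "1 -0.438 0 0.2 0.99" --pt "1 -0.44 0 0.204 0.993" --pt "1 -0.44 0 0.204 0.993"

```text
t: 4.72
eef_pos: [0.4308, -0.3362, 0.0526]
tcp_rot: [[0.079, 0.004, 0.997], [-0.997, -0.005, 0.079], [0.005, -1.0, 0.004]]
wrist_force: [-0.8, -1.3, 2.4]
width: 0.0002
```

```bash
python3 d.py 427 -328 46 4
```

```text
t 4.72 tcp [ 430.8 -336.2   52.6] yaw 4.5 w 0.2 F [-0.8 -1.3  2.4] q6 0.71
shift [-0.0425  0.0325 -0.016 ] turn 0.0057 rows>= 1.0
```

Call:
arm_command --pt "1 -0.03 0.03 0 0" --pt "1 -0.05 0.03 0 0" --pt "1 -0.07 0.03 0 0" --pt "1 -0.07 0.03 0 0" --pt "1 -0.07 0.03 0 0" --pt "1 -0.07 0.03 0 0"

```text
t: 5.22
eef_pos: [0.4322, -0.3336, 0.0473]
tcp_rot: [[0.074, 0.005, 0.997], [-0.997, -0.028, 0.074], [0.028, -1.0, 0.003]]
wrist_force: [-2.5, -24.8, -5.0]
width: 0.0001
```

Run:
```python
from ov import *
o=get_obs();p=o["eef_pos"];print(p,o["wrist_force"].round(1))
G=(0,200,0)
pv=np.array([.4875,-.3091])
e=pv+.088*np.array([-.997,-.0764])
for n,b in(("side",(295,115,390,205)),("top",(360,165,475,262))):
    f=grab(n); np.savez(f"pics/{n}2.npz",**f)
    over(f,n+"2",[([[*pv,.069],[*e,.069]],G)],*b,6)
```

```text
[ 0.43222785 -0.33361152  0.04726882] [ -2.5 -24.8  -5. ]
```

View pics/side2.png

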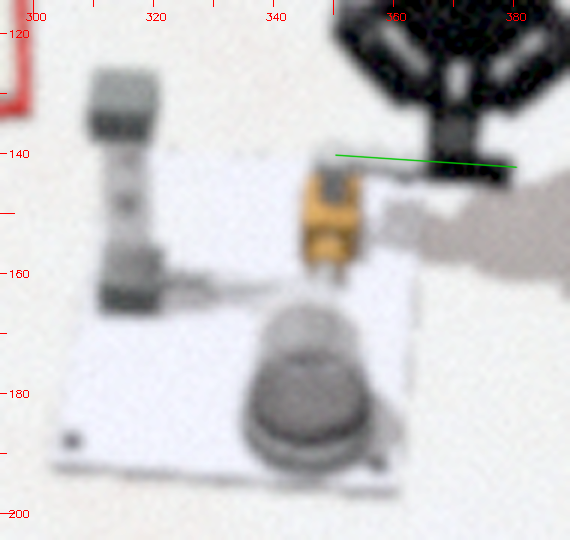

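View pics/top2.png

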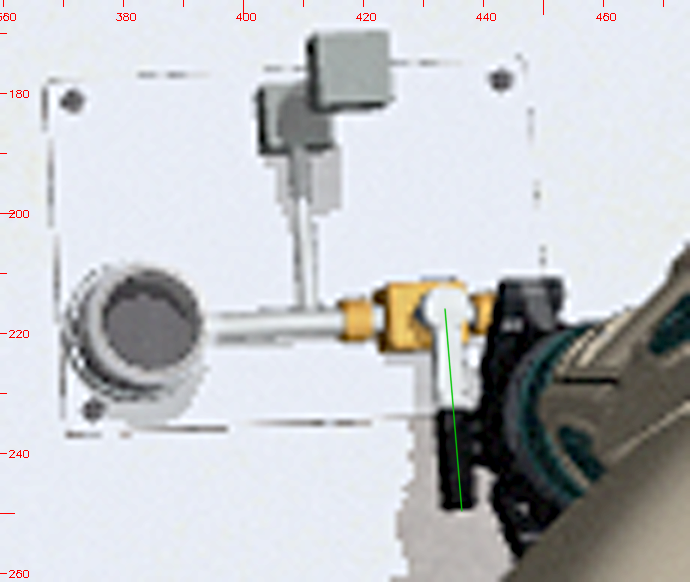

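Call:
arm_command --pt "1 0.1 0 0 0" --pt "1 0.15 -0.3 0 0" --pt "1 0.15 -0.6 0 0" --pt "1 0.15 -0.6 0 0" --pt "1 0.15 -0.6 0 0"

```text
t: 5.73
eef_pos: [0.4351, -0.3542, 0.1719]
tcp_rot: [[0.078, 0.011, 0.997], [-0.997, -0.01, 0.078], [0.011, -1.0, 0.01]]
wrist_force: [0.4, -1.3, 0.8]
width: -0.0002
```

```bash
python3 d.py 456.5 70.5 170 70
```

```text
t 5.73 tcp [ 435.1 -354.2  171.9] yaw 4.5 w -0.2 F [ 0.4 -1.3  0.8] q6 0.69
shift [-2.1085 -0.0102  0.2728] turn -0.7279 rows>= 11.0
```

Call:
arm_command --pt "1 -1 0 0.1 0" --pt "1 -1 0 0.1 0" --pt "1 -1 0 0.1 0" --pt "1 -1 0 0.1 0" --pt "1 -1 0 0.1 0"

```text
t: 6.15
eef_pos: [0.4344, -0.1459, 0.163]
tcp_rot: [[0.079, -0.0, 0.997], [-0.997, 0.002, 0.079], [-0.002, -1.0, 0.0]]
wrist_force: [0.1, 0.3, 0.0]
width: 0.0001
```

Call:
arm_command --pt "0.3 -1 0 0.15 -0.2" --pt "0.3 -1 0 0.15 -0.3" --pt "0.3 -1 0 0.15 -0.4" --pt "0.3 -1 0 0.15 -0.5" --pt "0.3 -1 0 0.15 -0.6" --pt "0.3 -1 0 0.15 -0.7" --pt "0.3 -1 0 0.15 -0.72" --pt "0.3 -1 0 0.15 -0.72" --pt "0.3 -1 0 0.15 -0.72" --pt "0.3 -1 0 0.15 -0.72"

```text
t: 6.98
eef_pos: [0.4495, 0.0536, 0.1631]
tcp_rot: [[0.936, -0.0, 0.351], [-0.351, 0.001, 0.936], [-0.001, -1.0, 0.001]]
wrist_force: [-0.3, 0.1, 0.4]
width: 0.0597
```

```bash
python3 d.py 456.5 70.5 60 70
```

```text
t 6.98 tcp [449.5  53.6 163.1] yaw 69.5 w 59.7 F [-0.3  0.1  0.4] q6 0.33
shift [0.0035 0.5154 0.0912] turn -0.0059 rows>= 3.0
```

Call:
arm_command --pt "0.3 0.004 0.65 0.091 -0.006" --pt "0.3 0.004 0.65 0.091 -0.006" --pt "0.3 0.004 0.65 0.091 -0.006" --pt "0.3 0.004 0.65 0.091 -0.006" --pt "0.3 0.004 0.65 0.091 -0.006" --pt "0.3 0.004 0.65 0.091 -0.006"

```text
t: 7.48
eef_pos: [0.4573, 0.0696, 0.034]
tcp_rot: [[0.938, -0.0, 0.347], [-0.347, 0.0, 0.938], [-0.0, -1.0, 0.0]]
wrist_force: [-0.3, -0.6, 0.5]
width: 0.0596
```

```bash
python3 d.py 456.5 70.5 4 70;python3 - <<'E'
from ov import *
o=get_obs();p=o["eef_pos"];z=o["tcp_rot"][:,2]
G=(0,200,0);R=(0,0,255)
for n,b in(("side",(290,210,370,290)),("top",(250,180,340,260))):
    f=grab(n)
    over(f,n+"3",[([p+z*.03,p-z*.03],R),(circ([.4565,.0705,.014],.02),G),(circ([.4565,.0705,.0],.02),G)],*b,7)
E
```

```text
t 7.48 tcp [457.3  69.6  34. ] yaw 69.7 w 59.6 F [-0.3 -0.6  0.5] q6 0.37
shift [-0.0055  0.1498  0.0028] turn -0.0035 rows>= 1.0
```

View pics/side3.png

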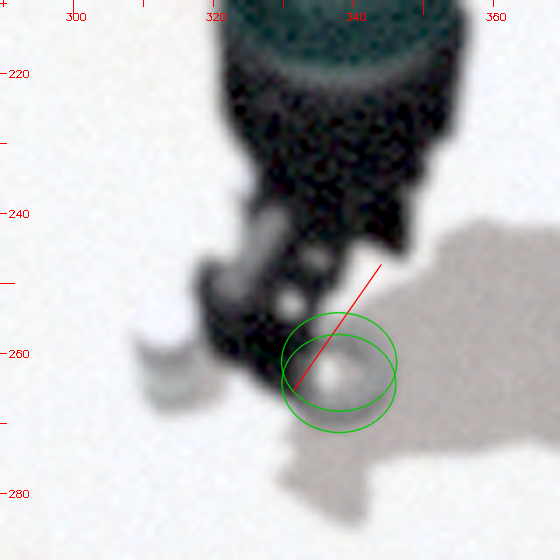

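View pics/top3.png

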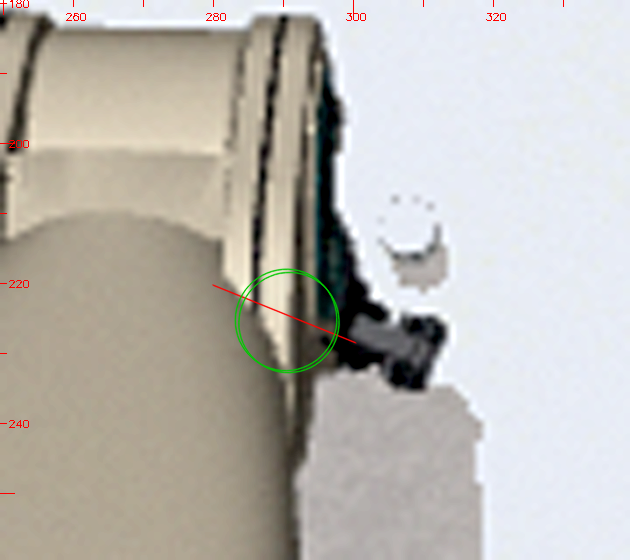

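Call:
arm_command --pt "0.3 -0.004 0.15 0.003 0" --pt "0.3 -0.004 0.15 0.003 0" --pt "0.3 -0.004 0.15 0.003 0" --pt "1 -0.004 0.15 0.003 0" --pt "1 -0.004 0.15 0.003 0" --pt "1 -0.004 0.15 0.003 0" --pt "1 -0.004 0.15 0.003 0" --pt "1 -0.004 0.15 0.003 0" --pt "1 -0.004 0.15 0.003 0" --pt "1 -0.004 0.15 0.003 0" --newtons 50

```text
t: 8.42
eef_pos: [0.4582, 0.0703, 0.0057]
tcp_rot: [[0.938, 0.003, 0.347], [-0.347, -0.0, 0.938], [0.003, -1.0, 0.001]]
wrist_force: [-1.7, -0.7, 7.1]
width: 0.0371
```

```bash
python3 d.py 477.5 -179.5 170 4
```

```text
t 8.42 tcp [458.2  70.3   5.7] yaw 69.7 w 37.1 F [-1.7 -0.7  7.1] q6 0.37
shift [ 0.5261 -0.8211 -1.1375] turn 0.7303 rows>= 10.0
```

Call:
arm_command --pt "1 0 -0.15 0 0" --pt "1 0 -0.3 0 0" --pt "1 0 -0.4 0 0" --pt "1 0 -0.4 0 0" --pt "1 0 -0.4 0 0" --pt "1 0 -0.4 0 0"

```text
t: 8.92
eef_pos: [0.4563, 0.0704, 0.0835]
tcp_rot: [[0.938, 0.0, 0.347], [-0.347, -0.0, 0.938], [0.0, -1.0, 0.0]]
wrist_force: [-0.0, -0.7, -2.0]
width: 0.037
```

Run:
```python
from ov import *
o=get_obs();p=o["eef_pos"];z=o["tcp_rot"][:,2];print(p,o["width"],o["wrist_force"].round(1))
G=(0,200,0);R=(0,0,255)
for n,b in(("side",(290,200,370,280)),("top",(250,160,340,240))):
    f=grab(n)
    over(f,n+"4",[([p+z*.0185,p-z*.0185],R)],*b,7)
```

```text
[0.45626131 0.07038629 0.08347414] 0.03700206548419981 [-0.  -0.7 -2. ]
```

View pics/side4.png

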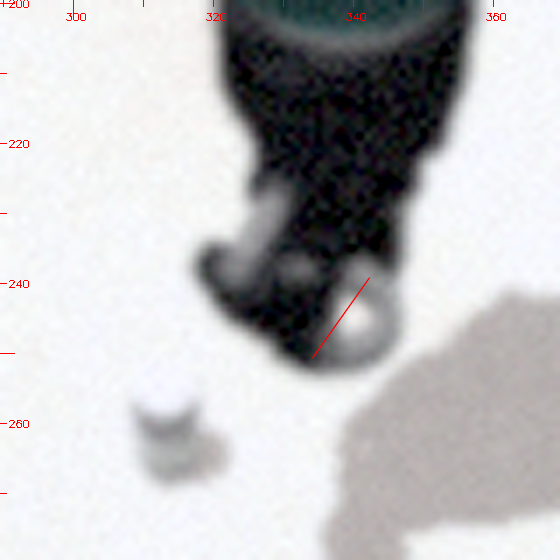

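View pics/top4.png

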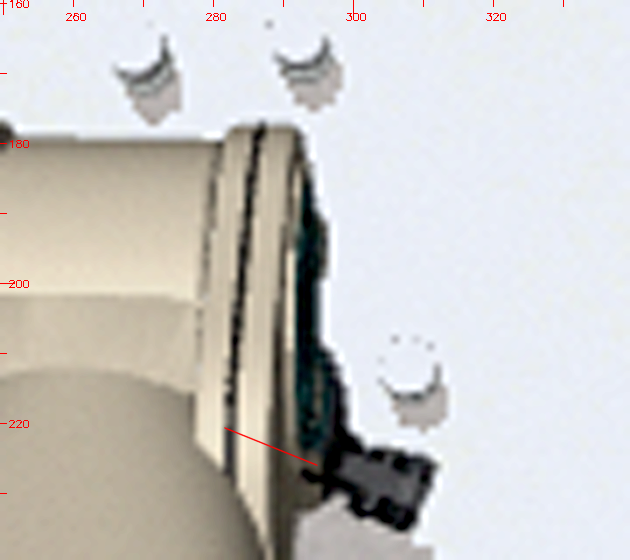

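Call:
arm_command --pt "1 0.1 -0.2 -0.1 0" --pt "1 0.2 -0.3 -0.3 0" --pt "1 0.3 -0.3 -0.5 0" --pt "1 0.4 -0.3 -0.7 0" --pt "1 0.5 -0.3 -0.9 0" --pt "1 0.5 -0.3 -1 0" --pt "1 0.5 -0.3 -1 0" --pt "1 0.5 -0.3 -1 0"

```text
t: 9.68
eef_pos: [0.4799, -0.1536, 0.1419]
tcp_rot: [[0.936, -0.002, 0.351], [-0.351, 0.001, 0.936], [-0.003, -1.0, 0.0]]
wrist_force: [-0.9, 1.0, -1.1]
width: 0.0375
```

```bash
python3 d.py 477.5 -179.5 100
```

```text
t 9.68 tcp [ 479.9 -153.6  141.9] yaw 69.5 w 37.5 F [-0.9  1.  -1.1] q6 -0.08
shift [ 0.0346  0.2096 -0.1258] turn 0.0 rows>= 2.0
```

Call:
arm_command --pt "1 0.035 0 -0.126 0" --pt "1 0.035 0.1 -0.126 0" --pt "1 0.035 0.21 -0.126 0" --pt "1 0.035 0.21 -0.126 0" --pt "1 0.035 0.21 -0.126 0" --pt "1 0.035 0.21 -0.126 0"

```text
t: 10.18
eef_pos: [0.4787, -0.1768, 0.1013]
tcp_rot: [[0.939, -0.001, 0.345], [-0.345, 0.001, 0.939], [-0.001, -1.0, 0.0]]
wrist_force: [0.4, -0.3, 0.8]
width: 0.0374
```

```bash
python3 d.py 477.5 -179.5 77
cat > look.py <<'E'
import sys
from ov import *
n0=sys.argv[1]
o=get_obs();p=o["eef_pos"];print(p.round(4),o["width"])
m=[.4775,-.1795];R=(0,0,255);G=(0,200,0);B=(255,0,0)
C=[(circ([*m,.076],.0295),G),(circ([*m,.07],.0215),B)]
if len(sys.argv)>2: h=float(sys.argv[2])/1e3; C+=[(circ([*p[:2],p[2]-.006],.02),R),(circ([*p[:2],p[2]-.006+h],.02),R)]
for n,b in(("side",(310,130,380,205)),("top",(355,180,425,242))):
    f=grab(n);np.savez(f"pics/{n}_{n0}.npz",**f); over(f,n+n0,C,*b,8)
E
python3 look.py 5 14
```

```text
t 10.18 tcp [ 478.7 -176.8  101.3] yaw 69.8 w 37.4 F [ 0.4 -0.3  0.8] q6 -0.13
shift [-0.0007  0.1216 -0.0148] turn 0.0 rows>= 1.0
[ 0.4787 -0.1768  0.1013] 0.03735616243576013
```

View pics/side5.png

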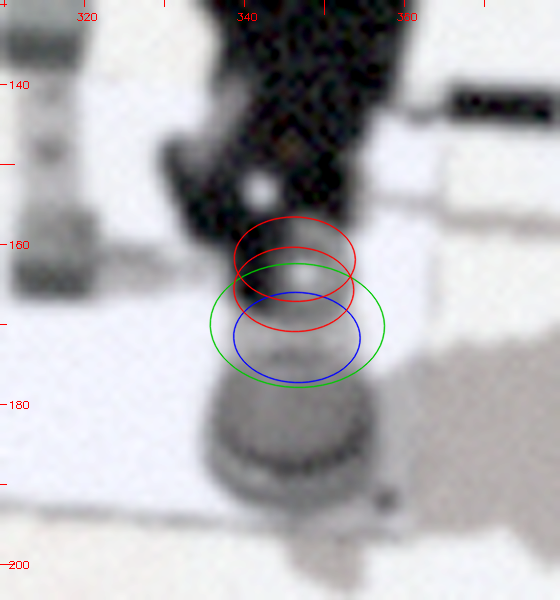

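View pics/top5.png

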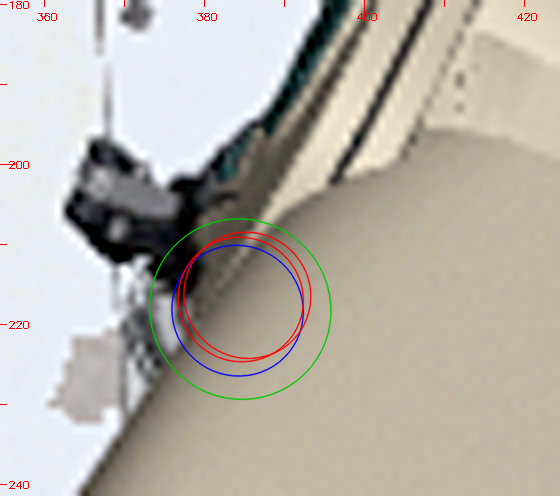

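Call:
arm_command --pt "1 -0.001 0.02 -0.015 0" --pt "1 -0.001 0.05 -0.015 0" --pt "1 -0.001 0.08 -0.015 0" --pt "1 -0.001 0.1 -0.015 0" --pt "1 -0.001 0.12 -0.015 0" --pt "1 -0.001 0.12 -0.015 0" --pt "1 -0.001 0.12 -0.015 0"

```text
t: 10.87
eef_pos: [0.4774, -0.1806, 0.0769]
tcp_rot: [[0.938, -0.001, 0.347], [-0.347, 0.0, 0.938], [-0.001, -1.0, 0.0]]
wrist_force: [0.2, -0.9, -0.5]
width: 0.0373
```

```bash
python3 d.py 477.5 -179.5 75; python3 look.py 6 14
```

```text
t 10.87 tcp [ 477.4 -180.6   76.9] yaw 69.7 w 37.3 F [ 0.2 -0.9 -0.5] q6 -0.13
shift [-0.0012  0.0096  0.0053] turn 0.0 rows>= 1.0
[ 0.4774 -0.1806  0.0769] 0.037250075705043136
```

View pics/side6.png

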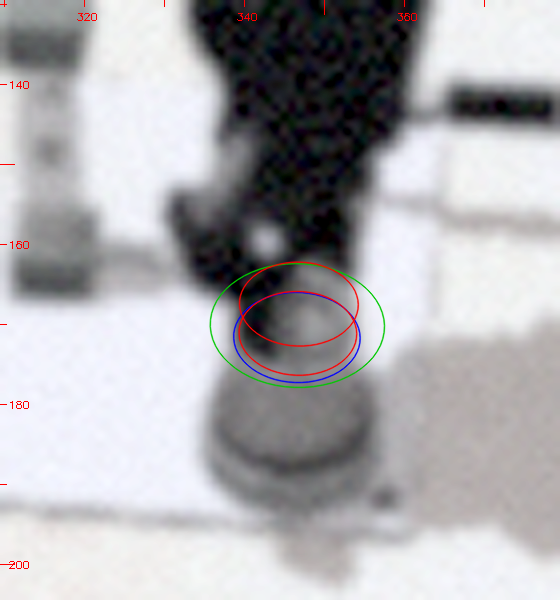

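Call:
arm_command --pt "1 0 0.01 0 0" --pt "1 0 0.02 0 0" --pt "1 0 0.02 0 0"

```text
t: 11.22
eef_pos: [0.4781, -0.1809, 0.0746]
tcp_rot: [[0.938, 0.001, 0.346], [-0.346, -0.0, 0.938], [0.001, -1.0, 0.0]]
wrist_force: [-2.2, 0.2, 6.4]
width: 0.0372
```

Call:
arm_command --pt "0.3 0 0.015 0 0" --pt "0.3 0 0.015 0 0" --pt "0.3 0 0.015 0 0" --pt "0.3 0 0 0 0" --pt "0.3 0 -0.2 0 0" --pt "0.3 0 -0.4 0 0" --pt "0.3 0 -0.4 0 0"

```text
t: 11.8
eef_pos: [0.4822, -0.1829, 0.1606]
tcp_rot: [[0.938, 0.011, 0.346], [-0.346, -0.006, 0.938], [0.012, -1.0, -0.001]]
wrist_force: [1.7, -1.1, 1.8]
width: 0.06
```

```bash
python3 look.py 7
```

```text
[ 0.4822 -0.1829  0.1606] 0.059964138006853455
```

View pics/side7.png

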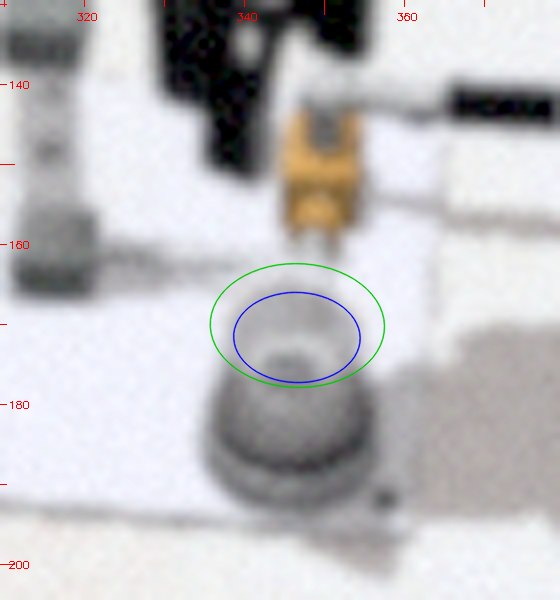

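```bash
python3 d.py 492.4 269 150 23.6
```

```text
t 11.9 tcp [ 479.2 -181.4  155.5] yaw 69.7 w 60.0 F [-1.5 -0.   0. ] q6 -0.13
shift [-0.7183  0.0229  2.1355] turn 0.5126 rows>= 11.0
```

Call:
arm_command --pt "0.6 -0.35 0 1 0" --pt "0.6 -0.35 0 1 0" --pt "0.6 -0.35 0 1 0" --pt "0.6 -0.35 0 1 0" --pt "0.6 -0.35 0 1 0" --pt "0.6 -0.35 0 1 0"

```text
t: 12.4
eef_pos: [0.4787, 0.0369, 0.1515]
tcp_rot: [[0.94, -0.004, 0.34], [-0.34, 0.003, 0.94], [-0.005, -1.0, 0.002]]
wrist_force: [-0.3, -0.5, 0.8]
width: 0.0342
```

Call:
arm_command --pt "0.6 -0.35 0 1 0.07" --pt "0.6 -0.35 0 1 0.14" --pt "0.6 -0.35 0 1 0.21" --pt "0.6 -0.35 0 1 0.28" --pt "0.6 -0.35 0 1 0.35" --pt "0.6 -0.35 0 1 0.42" --pt "0.6 -0.35 0 1 0.51" --pt "0.6 -0.35 0 1 0.51" --pt "0.6 -0.35 0 1 0.51"

```text
t: 13.15
eef_pos: [0.4836, 0.2426, 0.1518]
tcp_rot: [[0.406, -0.003, 0.914], [-0.914, -0.001, 0.406], [0.0, -1.0, -0.003]]
wrist_force: [1.1, -0.8, -0.3]
width: 0.0341
```

```bash
python3 d.py 492.4 269 80 23.6; python3 look.py 8;  python3 - <<'E'
from ov import *
t=load("t0");s=load("s0")
c=np.array([524.5,283.0,16])/1e3;x=np.array([.9164,.4,0]);y=np.array([-.4,.9164,0]);z=np.array([0,0,1])
C=[]
for k,r in((-1,.02),(1,.027)):
    for h in(-.005,.005):
        cc=c+x*(k*.035+h);cc=np.r_[cc[:2],.006+r];C.append((circ(cc,r,ax=(y,z)),(0,0,255)))
C.append(([c+a*x*.067+b*y*.033 for a,b in((-1,-1),(1,-1),(1,1),(-1,1),(-1,-1))],(0,200,0)))
over(t,"rt",C,180,160,250,235,8);over(s,"rs",C,250,310,330,370,8)
E
```

```text
t 13.15 tcp [483.6 242.6 151.8] yaw 24.0 w 34.1 F [ 1.1 -0.8 -0.3] q6 1.5
shift [-0.103   0.3584  0.0949] turn 0.0042 rows>= 2.0
[0.4836 0.2426 0.1518] 0.03405793830992375
```

View pics/rt.png

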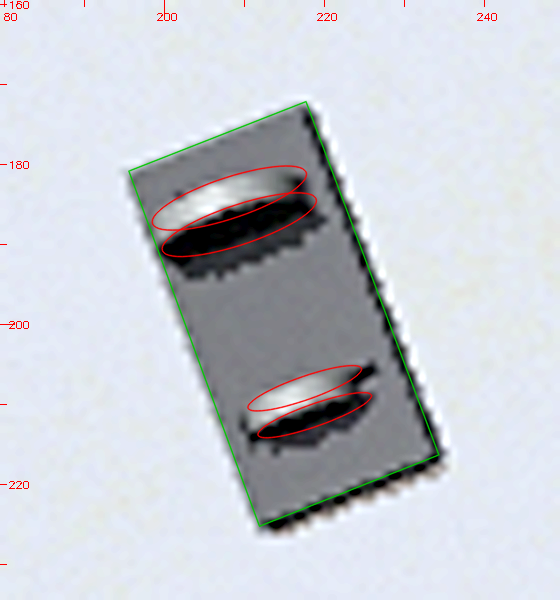

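View pics/rs.png

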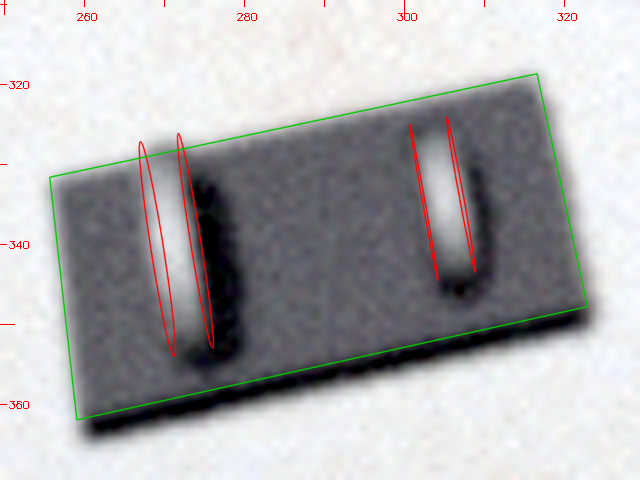

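View pics/side8.png

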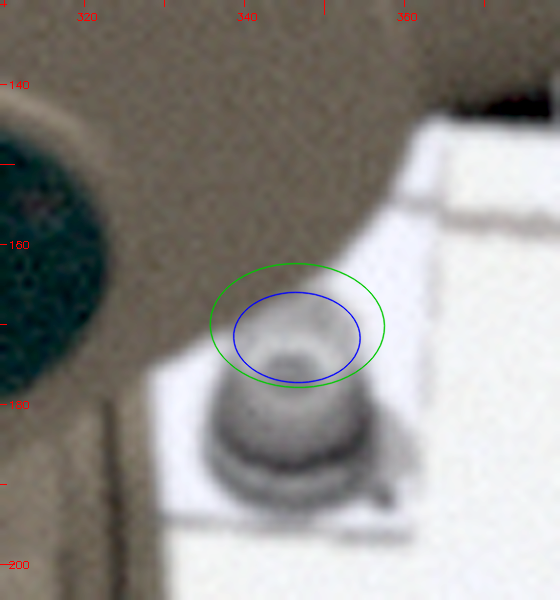

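View pics/top8.png

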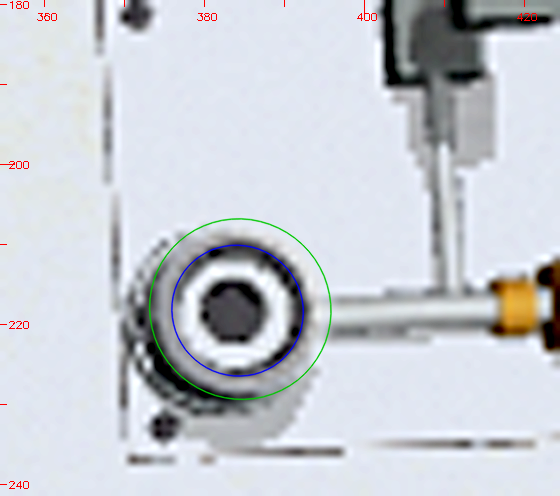

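Call:
arm_command --pt "0.6 -0.105 0.2 0.095 0" --pt "0.6 -0.105 0.35 0.095 0" --pt "0.6 -0.105 0.35 0.095 0" --pt "0.6 -0.105 0.35 0.095 0" --pt "0.6 -0.105 0.35 0.095 0"

```text
t: 13.67
eef_pos: [0.494, 0.2692, 0.084]
tcp_rot: [[0.404, 0.0, 0.915], [-0.915, -0.0, 0.404], [0.0, -1.0, 0.0]]
wrist_force: [-0.7, 0.0, -0.0]
width: 0.0341
```

```bash
python3 d.py 492.4 270 31 23.6
python3 - <<'E'
from ov import *
s=load("side_8");t=load("top_8")
print(ray(t,383.6,218.25,.048))
o=get_obs();p=o["eef_pos"];z=o["tcp_rot"][:,2]
f=grab("side");over(f,"s9",[([p+z*.017,p-z*.017],(0,0,255))],250,290,340,370,8)
E
```

```text
t 13.67 tcp [494.  269.2  84. ] yaw 23.8 w 34.1 F [-0.7  0.  -0. ] q6 1.54
shift [-0.0071  0.2652 -0.0058] turn 0.0023 rows>= 2.0
[ 0.47955152 -0.1812965   0.048     ]
```

View pics/s9.png

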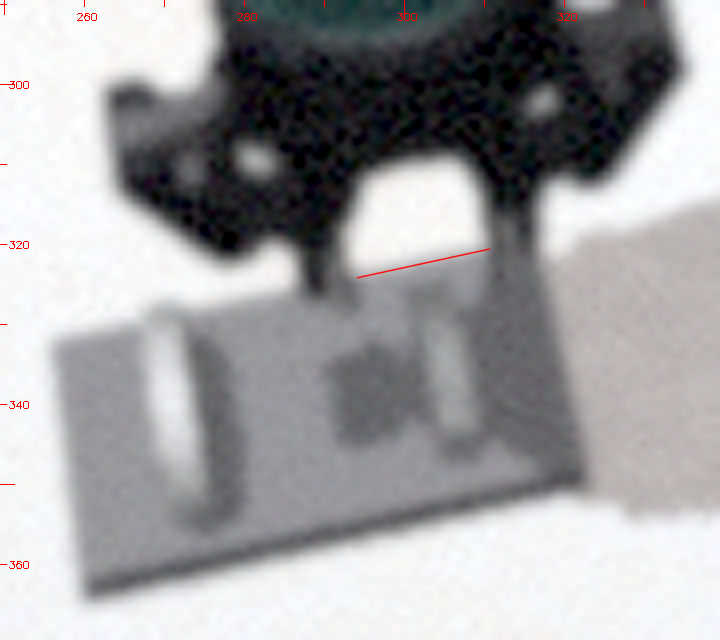

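Call:
arm_command --pt "0.72 -0.007 0 -0.006 0" --pt "0.72 -0.007 0.08 -0.006 0" --pt "0.72 -0.007 0.15 -0.006 0" --pt "0.72 -0.007 0.15 -0.006 0"

```text
t: 14.05
eef_pos: [0.4911, 0.2701, 0.0527]
tcp_rot: [[0.404, -0.002, 0.915], [-0.915, -0.001, 0.404], [-0.0, -1.0, -0.002]]
wrist_force: [-0.5, 0.6, -0.2]
width: 0.0238
```

```bash
python3 d.py 492.4 270 37 23.6
python3 - <<'E'
from ov import *
o=get_obs();p=o["eef_pos"];z=o["tcp_rot"][:,2]
q=p.copy();q[2]=.046
f=grab("side");over(f,"s10",[([p+z*.012,p-z*.012],(0,0,255)),([q+z*.005,q-z*.005],(0,200,0))],250,290,340,370,8)
E
```

```text
t 14.05 tcp [491.1 270.1  52.7] yaw 23.8 w 23.8 F [-0.5  0.6 -0.2] q6 1.54
shift [0.0031 0.0787 0.0058] turn 0.0024 rows>= 1.0
```

View pics/s10.png

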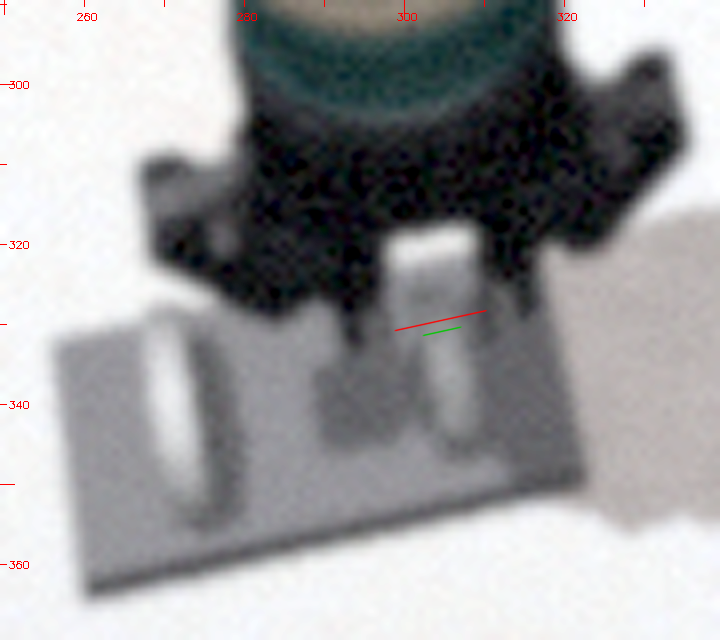

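Call:
arm_command --pt "0.72 0.003 0.04 0.006 0" --pt "0.72 0.003 0.088 0.006 0" --pt "0.72 0.003 0.088 0.006 0" --pt "1 0.003 0.088 0.006 0" --pt "1 0.003 0.088 0.006 0" --pt "1 0.003 0.088 0.006 0" --pt "1 0.003 0.088 0.006 0" --pt "1 0.003 0.088 0.006 0" --newtons 50

```text
t: 14.77
eef_pos: [0.4929, 0.2705, 0.0356]
tcp_rot: [[0.404, -0.001, 0.915], [-0.915, -0.0, 0.404], [0.0, -1.0, -0.001]]
wrist_force: [-0.9, -1.8, 0.2]
width: 0.0083
```

Call:
arm_command --pt "1 0 -0.1 0 0" --pt "1 0 -0.2 0 0" --pt "1 0 -0.3 0 0" --pt "1 0 -0.4 0 0" --pt "1 0 -0.4 0 0"

```text
t: 15.18
eef_pos: [0.4973, 0.2724, 0.1205]
tcp_rot: [[0.404, 0.009, 0.915], [-0.915, 0.004, 0.404], [0.0, -1.0, 0.01]]
wrist_force: [0.9, 0.6, 0.5]
width: 0.0083
```

```bash
python3 d.py 440 -55 100 0
python3 - <<'E'
from ov import *
o=get_obs();p=o["eef_pos"];z=o["tcp_rot"][:,2]
f=grab("side");over(f,"s11",[([p+z*.005,p-z*.005],(0,0,255))],250,280,340,370,8)
E
```

```text
t 15.18 tcp [497.3 272.4 120.5] yaw 23.8 w 8.3 F [0.9 0.6 0.5] q6 1.54
shift [ 1.3814  0.0939 -0.9246] turn 0.2649 rows>= 8.0
```

View pics/s11.png

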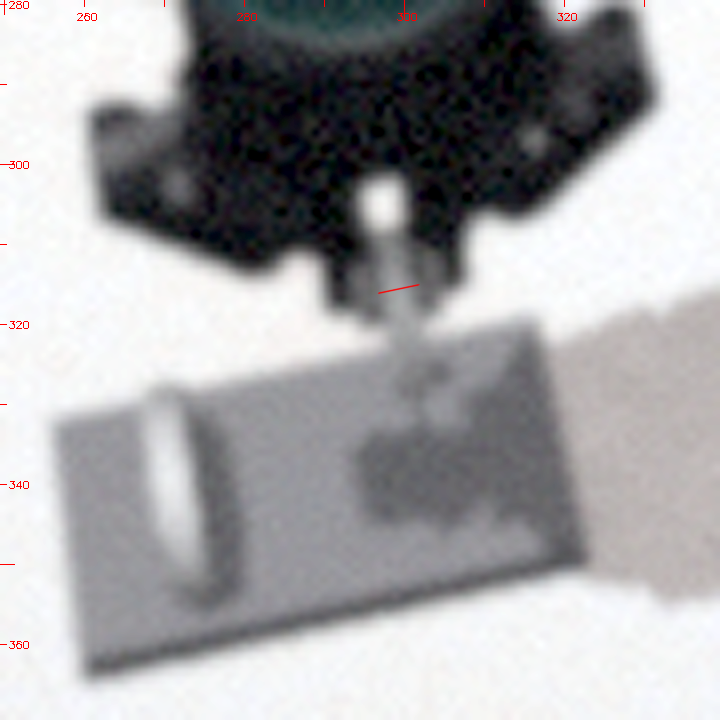

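Call:
arm_command --pt "1 0.2 0 -0.12 0" --pt "1 0.4 0 -0.25 0" --pt "1 0.6 0 -0.4 0" --pt "1 0.8 0 -0.55 0" --pt "1 0.95 0 -0.65 0" --pt "1 0.95 0 -0.65 0" --pt "1 0.95 0 -0.65 0" --pt "1 0.95 0 -0.65 0"

```text
t: 15.9
eef_pos: [0.4504, 0.0434, 0.1147]
tcp_rot: [[0.401, -0.001, 0.916], [-0.916, 0.0, 0.401], [-0.001, -1.0, -0.001]]
wrist_force: [-0.3, 0.2, -1.1]
width: 0.0082
```

Call:
arm_command --pt "1 0.2 0.05 -0.12 0.06" --pt "1 0.4 0.1 -0.25 0.13" --pt "1 0.43 0.2 -0.27 0.2" --pt "1 0.43 0.3 -0.27 0.265" --pt "1 0.43 0.3 -0.27 0.265" --pt "1 0.43 0.3 -0.27 0.265"

```text
t: 16.4
eef_pos: [0.4353, -0.055, 0.0545]
tcp_rot: [[0.003, -0.004, 1.0], [-1.0, 0.002, 0.003], [-0.002, -1.0, -0.004]]
wrist_force: [0.2, -0.1, -0.1]
width: 0.0082
```

```bash
python3 d.py 440 -55 30 0
```

```text
t 16.4 tcp [435.3 -55.   54.5] yaw 0.2 w 8.2 F [ 0.2 -0.1 -0.1] q6 1.29
shift [0.0004 0.1223 0.0239] turn 0.002 rows>= 1.0
```

Call:
arm_command --pt "1 0 0.06 0 0" --pt "1 0 0.12 0 0" --pt "1 0 0.124 0 0" --pt "1 0 0.124 0 0"

```text
t: 16.73
eef_pos: [0.437, -0.0552, 0.0313]
tcp_rot: [[0.003, -0.0, 1.0], [-1.0, 0.0, 0.003], [-0.0, -1.0, -0.0]]
wrist_force: [-0.6, 0.1, -0.3]
width: 0.0082
```

Call:
arm_command --pt "1 0 0.008 0 0" --pt "1 0 0.012 0 0" --pt "0.15 0 0.015 0 0" --pt "0.15 0 0.02 0.03 0" --pt "0.15 0 0.03 0.07 0" --pt "0.15 0 0.035 0.11 0" --pt "0.15 0 0.035 0.15 0" --pt "0.15 0 0.035 0.18 0" --pt "0.15 0 0.03 0.21 0" --pt "0.15 0 0.02 0.24 0" --pt "0.15 0 0.01 0.27 0" --pt "0.15 0 0 0.3 0" --pt "0.15 0 0 0.32 0"

```text
t: 17.82
eef_pos: [0.5021, -0.0563, 0.0316]
tcp_rot: [[-0.0, 0.002, 1.0], [-1.0, -0.0, -0.0], [0.0, -1.0, 0.002]]
wrist_force: [0.9, 0.3, -0.4]
width: 0.0727
```

```bash
python3 d.py 440 -55 30 0
cat > look2.py <<'E'
import sys
from ov import *
o=get_obs();p=o["eef_pos"];z=o["tcp_rot"][:,2];w=o["width"]/2
k=sys.argv[1];b=[int(v) for v in sys.argv[2:6]];c=sys.argv[6]
f=grab(c);np.savez(f"pics/{c}_{k}.npz",**f);over(f,c+k,[([p+z*w,p-z*w],(0,0,255))],*b,7)
E
python3 look2.py 12 320 180 420 250 side; python3 look2.py 12 310 200 400 270 top
```

```text
t 17.82 tcp [502.1 -56.3  31.6] yaw -0.0 w 72.7 F [ 0.9  0.3 -0.4] q6 1.33
shift [-0.0065  0.0074 -0.3103] turn -0.0002 rows>= 2.0
```

View pics/side12.png

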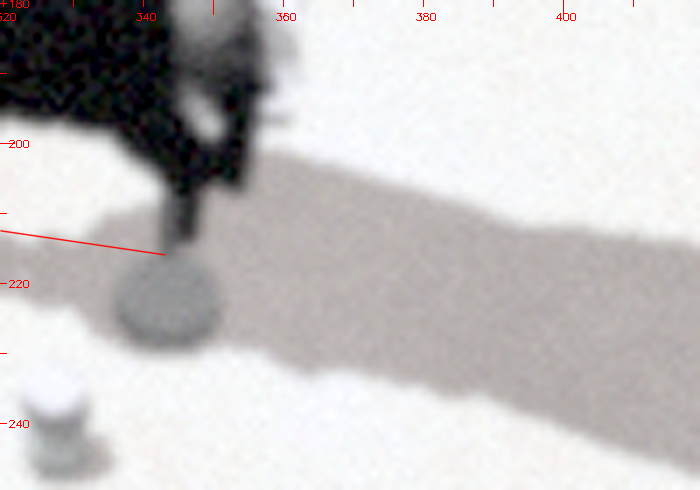

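View pics/top12.png

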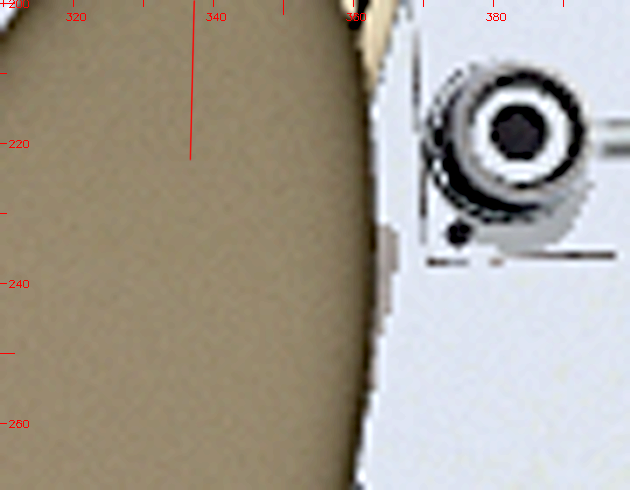

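```bash
python3 - <<'E'
from ov import *
s=load("side_12");c=ray(s,343.2,220.9,.010);print(c)
over(s,"s13",[(circ([*c[:2],.01],.02),(0,0,255)),(circ([*c[:2],0],.02),(0,200,0))],325,200,375,250,10)
E
python3 d.py 440 -55 70 0
```

```text
[ 0.46484194 -0.05652763  0.01      ]
t 17.92 tcp [501.8 -56.3  31.3] yaw -0.0 w 72.5 F [-0.3 -0.1 -0.3] q6 1.33
shift [-0.0064 -0.1939 -0.3089] turn -0.0001 rows>= 2.0
```

View pics/s13.png

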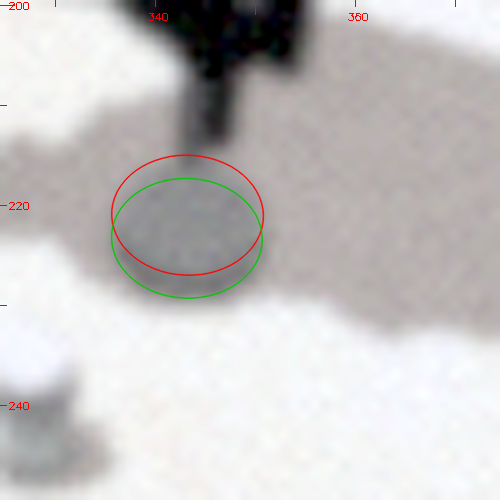

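Call:
arm_command --pt "0.2 -0.004 0 -0.18 0" --pt "0.2 -0.004 0.02 -0.184 0" --pt "0.2 -0.004 0.08 -0.184 0" --pt "0.2 -0.004 0.12 -0.184 0" --pt "0.2 -0.004 0.14 -0.184 0" --pt "0.2 -0.004 0.14 -0.184 0" --pt "0.2 -0.004 0.14 -0.184 0"

```text
t: 18.5
eef_pos: [0.4637, -0.0553, 0.0027]
tcp_rot: [[-0.0, -0.001, 1.0], [-1.0, 0.0, -0.0], [-0.0, -1.0, -0.001]]
wrist_force: [-0.0, -0.2, 0.0]
width: 0.0682
```

```bash
python3 d.py 465 -56 2 0; python3 look2.py 14 310 180 400 250 side
```

```text
t 18.5 tcp [463.7 -55.3   2.7] yaw -0.0 w 68.2 F [-0.  -0.2  0. ] q6 1.31
shift [0.0036 0.0036 0.0066] turn -0.0002 rows>= 1.0
```

View pics/side14.png

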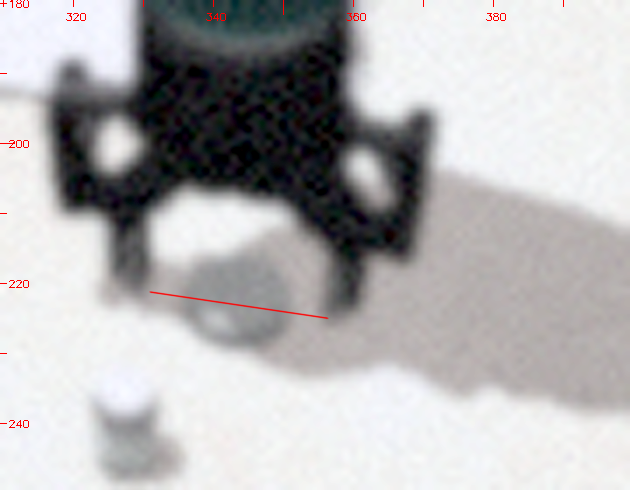

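Call:
arm_command --pt "1 0 0 0.004 0" --pt "1 0 0 0.004 0" --pt "1 0 0 0.004 0" --pt "1 0 0 0.004 0" --pt "1 0 0 0.004 0" --pt "1 0 0 0.004 0" --pt "1 0 0 0.004 0" --newtons 50

```text
t: 19.13
eef_pos: [0.4654, -0.0555, 0.0038]
tcp_rot: [[-0.0, 0.001, 1.0], [-1.0, -0.0, -0.0], [0.0, -1.0, 0.001]]
wrist_force: [-1.4, 1.6, 5.0]
width: 0.0372
```

Call:
arm_command --pt "1 0 -0.1 0 0" --pt "1 0 -0.2 0 0" --pt "1 0 -0.3 0 0" --pt "1 0 -0.4 0 0" --pt "1 0 -0.5 0 0" --pt "1 0 -0.55 0 0" --pt "1 0 -0.55 0 0"

```text
t: 19.72
eef_pos: [0.4668, -0.0559, 0.1153]
tcp_rot: [[-0.0, 0.005, 1.0], [-1.0, -0.001, -0.0], [0.001, -1.0, 0.005]]
wrist_force: [0.8, 0.6, -0.6]
width: 0.0371
```

```bash
python3 d.py 478 -180 100 0; python3 look2.py 15 310 160 400 240 side
```

```text
t 19.72 tcp [466.8 -55.9 115.3] yaw -0.0 w 37.1 F [ 0.8  0.6 -0.6] q6 1.31
shift [0.6205 0.0778 0.0559] turn -0.0002 rows>= 4.0
```

View pics/side15.png

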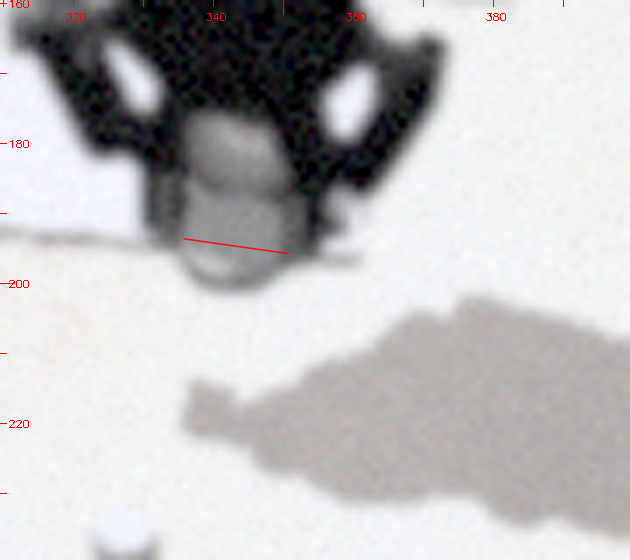

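Call:
arm_command --pt "1 0.2 0 0.02 0" --pt "1 0.4 0 0.04 0" --pt "1 0.55 0 0.056 0" --pt "1 0.62 0 0.056 0" --pt "1 0.62 0.05 0.056 0" --pt "1 0.62 0.1 0.056 0" --pt "1 0.62 0.14 0.056 0" --pt "1 0.62 0.14 0.056 0" --pt "1 0.62 0.14 0.056 0"

```text
t: 20.52
eef_pos: [0.4741, -0.1773, 0.0833]
tcp_rot: [[0.001, -0.003, 1.0], [-1.0, 0.002, 0.001], [-0.002, -1.0, -0.003]]
wrist_force: [-0.8, -0.6, -0.5]
width: 0.0366
```

```bash
python3 d.py 478 -180.3 75 0; python3 look.py 16 10
```

```text
t 20.52 tcp [ 474.1 -177.3   83.3] yaw 0.1 w 36.6 F [-0.8 -0.6 -0.5] q6 1.08
shift [0.0151 0.0413 0.0195] turn 0.0008 rows>= 1.0
[ 0.4741 -0.1773  0.0833] 0.0365504400448557
```

View pics/side16.png

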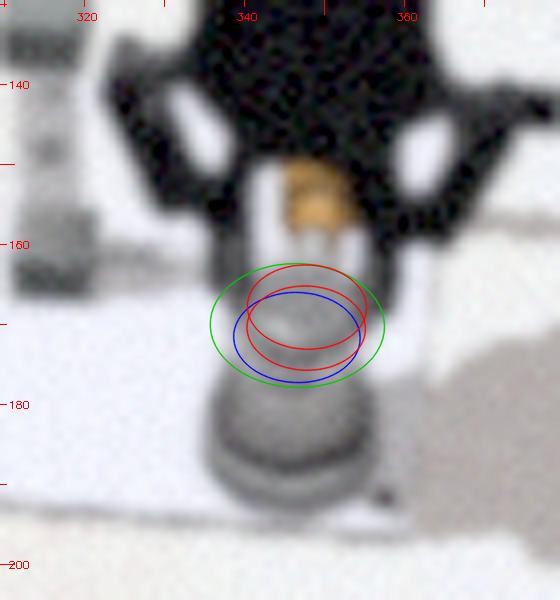

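Call:
arm_command --pt "1 0.015 0 0.02 0" --pt "1 0.015 0.015 0.02 0" --pt "1 0.015 0.03 0.02 0" --pt "1 0.015 0.035 0.02 0" --pt "1 0.015 0.035 0.02 0"

```text
t: 21.03
eef_pos: [0.4794, -0.1822, 0.0775]
tcp_rot: [[-0.0, -0.001, 1.0], [-1.0, 0.0, -0.0], [-0.0, -1.0, -0.001]]
wrist_force: [-0.3, 0.1, -0.7]
width: 0.0371
```

Call:
arm_command --pt "1 -0.009 0.006 -0.007 0" --pt "1 -0.009 0.012 -0.007 0" --pt "1 -0.009 0.012 -0.007 0"

```text
t: 21.28
eef_pos: [0.4779, -0.1803, 0.0752]
tcp_rot: [[-0.0, -0.001, 1.0], [-1.0, 0.0, -0.0], [-0.0, -1.0, -0.001]]
wrist_force: [0.0, 0.6, -1.1]
width: 0.0372
```

Slightly lower, then release.

Call:
arm_command --pt "1 0 0.006 0 0" --pt "1 0 0.006 0 0" --pt "0.3 0 0.004 0 0" --pt "0.3 0 0.004 0 0" --pt "0.3 0 0.004 0 0" --pt "0.3 0 0 0 0" --pt "0.3 0 -0.2 0 0" --pt "0.3 0 -0.4 0 0" --pt "0.3 0 -0.5 0 0" --pt "0.3 0 -0.5 0 0"

```text
t: 22.12
eef_pos: [0.4823, -0.1825, 0.1814]
tcp_rot: [[-0.0, 0.01, 1.0], [-1.0, -0.005, -0.0], [0.005, -1.0, 0.01]]
wrist_force: [0.9, -0.5, 0.5]
width: 0.0598
```

```bash
python3 d.py 665.5 108 170 98; python3 look.py 17
```

```text
t 22.12 tcp [ 482.3 -182.5  181.4] yaw -0.0 w 59.8 F [ 0.9 -0.5  0.5] q6 1.08
shift [-1.4533  0.0585  0.9152] turn 0.9109 rows>= 12.0
[ 0.4823 -0.1825  0.1814] 0.05980628158273625
```

View pics/side17.png

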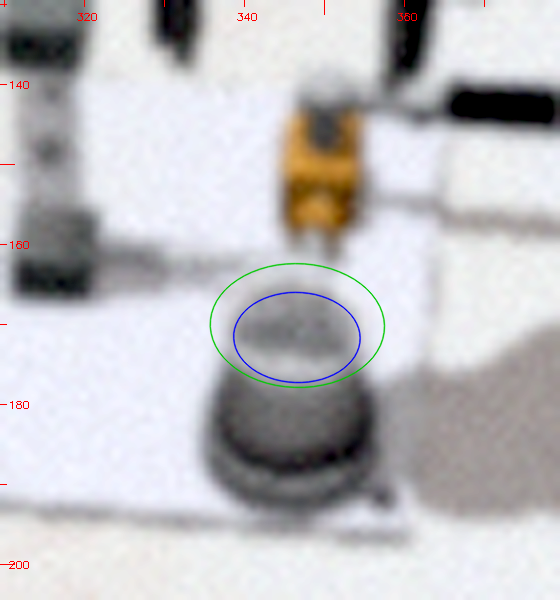

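Call:
arm_command --pt "0.3 -0.15 0 0.1 -0.07" --pt "0.3 -0.3 0 0.2 -0.14" --pt "0.3 -0.45 0 0.3 -0.21" --pt "0.3 -0.6 0 0.4 -0.28" --pt "0.3 -0.75 0 0.45 -0.35" --pt "0.3 -0.75 0 0.5 -0.42" --pt "0.3 -0.75 0 0.5 -0.49" --pt "0.3 -0.75 0 0.5 -0.54" --pt "0.3 -0.75 0 0.5 -0.54"

```text
t: 22.97
eef_pos: [0.5769, -0.0299, 0.1729]
tcp_rot: [[0.751, -0.005, 0.66], [-0.66, 0.001, 0.751], [-0.004, -1.0, -0.002]]
wrist_force: [-0.2, -0.2, 0.9]
width: 0.0599
```

```bash
python3 d.py 665.5 108 170 98; python3 look.py 18
```

```text
t 22.97 tcp [576.9 -29.9 172.9] yaw 48.7 w 59.9 F [-0.2 -0.2  0.9] q6 0.56
shift [-0.1223  0.013   0.8103] turn -0.5478 rows>= 7.0
[ 0.5769 -0.0299  0.1729] 0.05991944001068544
```

View pics/top18.png

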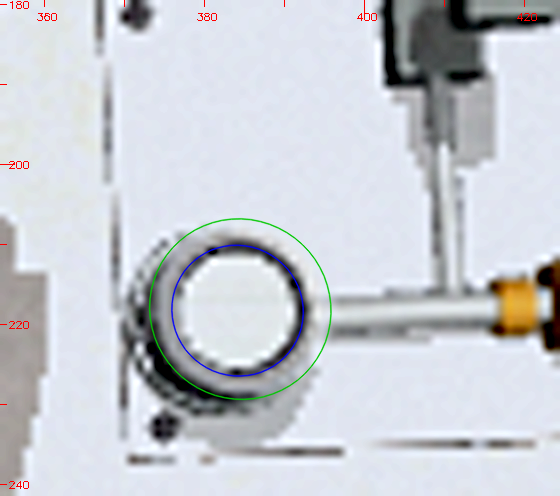

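View pics/side18.png

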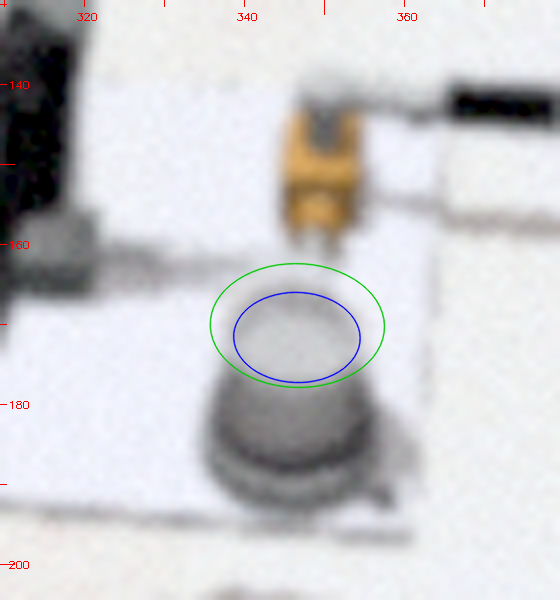

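Run:
```python
from ov import *
s=load("side_18");t=load("top_18")
print(tri([s,t],[(345.9,171.6),(383.75,218.2)]))
for z in(.058,.072):
    print(z,ray(s,345.9,171.6,z),ray(t,383.75,218.2,z))
    C=[(circ([.4778,-.1803,z],.02),(0,0,255))]
    over(s,f"sz{int(z*1e3)}",C,325,150,370,195,12);over(t,f"tz{int(z*1e3)}",C,360,195,410,240,12)
im=np.hstack([cv2.imread(f"pics/sz{k}.png") for k in(58,72)]);cv2.imwrite("pics/szz.png",cv2.resize(im,None,fx=.74,fy=.74))
```

```text
[ 0.4783221  -0.17837012  0.07063268]
0.058 [ 0.48086755 -0.190723    0.058     ] [ 0.47874174 -0.18024006  0.058     ]
0.072 [ 0.47892238 -0.17706209  0.072     ] [ 0.47740419 -0.17820188  0.072     ]
```

View pics/szz.png

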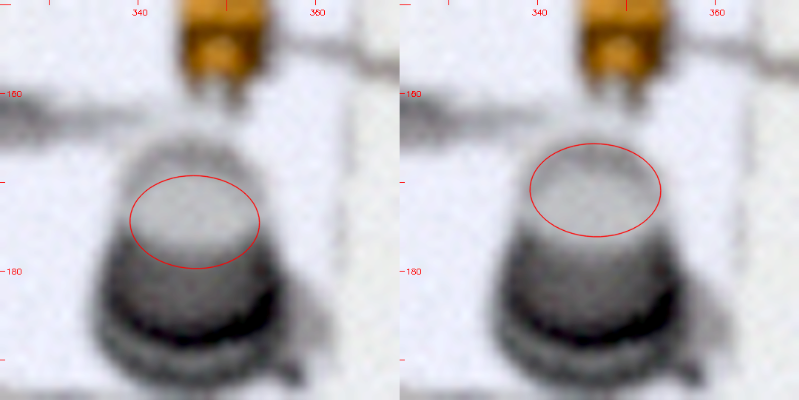

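Call:
arm_command --pt "0.3 -0.12 0 0.2 -0.07" --pt "0.3 -0.12 0 0.4 -0.14" --pt "0.3 -0.12 0 0.6 -0.21" --pt "0.3 -0.12 0 0.78 -0.28" --pt "0.3 -0.12 0 0.8 -0.35" --pt "0.3 -0.12 0 0.81 -0.42" --pt "0.3 -0.12 0.1 0.81 -0.49" --pt "0.3 -0.12 0.3 0.81 -0.54" --pt "0.3 -0.12 0.5 0.81 -0.545" --pt "0.3 -0.12 0.5 0.81 -0.545" --pt "0.3 -0.12 0.5 0.81 -0.545"

```text
t: 23.98
eef_pos: [0.664, 0.1063, 0.0721]
tcp_rot: [[0.991, -0.008, -0.131], [0.131, -0.001, 0.991], [-0.008, -1.0, 0.001]]
wrist_force: [1.4, -0.6, 0.2]
width: 0.0598
```

```bash
python3 d.py 665.5 108 2 98; python3 look2.py 19 220 180 310 290 side
```

```text
t 23.98 tcp [664.  106.3  72.1] yaw 97.5 w 59.8 F [ 1.4 -0.6  0.2] q6 -0.07
shift [0.0118 0.3505 0.0074] turn -0.0054 rows>= 2.0
```

View pics/side19.png

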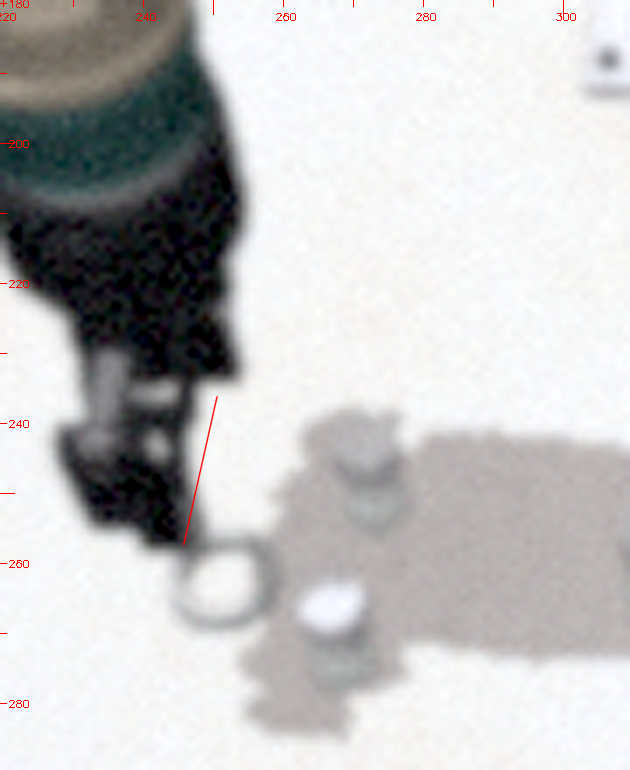

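Call:
arm_command --pt "0.3 0.01 0.1 0.007 0" --pt "0.3 0.01 0.2 0.007 0" --pt "0.3 0.01 0.3 0.007 0" --pt "0.3 0.01 0.347 0.007 0" --pt "0.3 0.01 0.347 0.007 0" --pt "0.3 0.01 0.347 0.007 0"

```text
t: 24.53
eef_pos: [0.6707, 0.1084, 0.008]
tcp_rot: [[0.991, 0.002, -0.132], [0.132, 0.0, 0.991], [0.002, -1.0, -0.0]]
wrist_force: [0.4, 0.2, -0.2]
width: 0.0598
```

```bash
python3 d.py 665.5 108 2 98
```

```text
t 24.53 tcp [670.7 108.4   8. ] yaw 97.6 w 59.8 F [ 0.4  0.2 -0.2] q6 -0.07
shift [-0.0263  0.0298  0.0014] turn -0.0045 rows>= 1.0
```

Call:
arm_command --pt "0.3 -0.015 0.015 0 0" --pt "0.3 -0.015 0.02 0 0" --pt "0.3 -0.015 0.02 0 0"

```text
t: 24.78
eef_pos: [0.667, 0.1081, 0.0032]
tcp_rot: [[0.991, 0.002, -0.133], [0.133, 0.0, 0.991], [0.002, -1.0, -0.0]]
wrist_force: [-0.0, 0.0, -0.2]
width: 0.0596
```

```bash
python3 d.py 665.5 108 2 98
```

```text
t 24.78 tcp [667.  108.1   3.2] yaw 97.6 w 59.6 F [-0.   0.  -0.2] q6 -0.07
shift [-0.0073  0.0061  0.0006] turn -0.0042 rows>= 1.0
```

Call:
arm_command --pt "1 -0.006 0 0 0" --pt "1 -0.006 0 0 0" --pt "1 -0.006 0 0 0" --pt "1 -0.006 0 0 0" --pt "1 -0.006 0 0 0" --pt "1 -0.006 0 0 0" --pt "1 -0.006 0 0 0" --newtons 50

```text
t: 25.37
eef_pos: [0.6656, 0.108, 0.0034]
tcp_rot: [[0.991, 0.001, -0.133], [0.133, 0.0, 0.991], [0.001, -1.0, -0.0]]
wrist_force: [-1.7, -0.5, 5.6]
width: 0.0367
```

Call:
arm_command --pt "1 0 -0.1 0 0" --pt "1 0 -0.2 0 0" --pt "1 0 -0.3 0 0" --pt "1 0 -0.4 0 0" --pt "1 0 -0.5 0 0" --pt "1 0 -0.6 0 0" --pt "1 0 -0.6 0 0"

```text
t: 25.95
eef_pos: [0.6685, 0.1082, 0.1271]
tcp_rot: [[0.991, 0.008, -0.133], [0.133, 0.001, 0.991], [0.008, -1.0, -0.001]]
wrist_force: [1.2, -0.2, -0.2]
width: 0.0358
```

```bash
python3 d.py 478 -180.3 120; python3 look2.py 20 220 160 310 250 side
```

```text
t 25.95 tcp [668.5 108.2 127.1] yaw 97.6 w 35.8 F [ 1.2 -0.2 -0.2] q6 -0.07
shift [-1.1359  0.0269 -1.3029] turn 0.0 rows>= 9.0
```

View pics/side20.png

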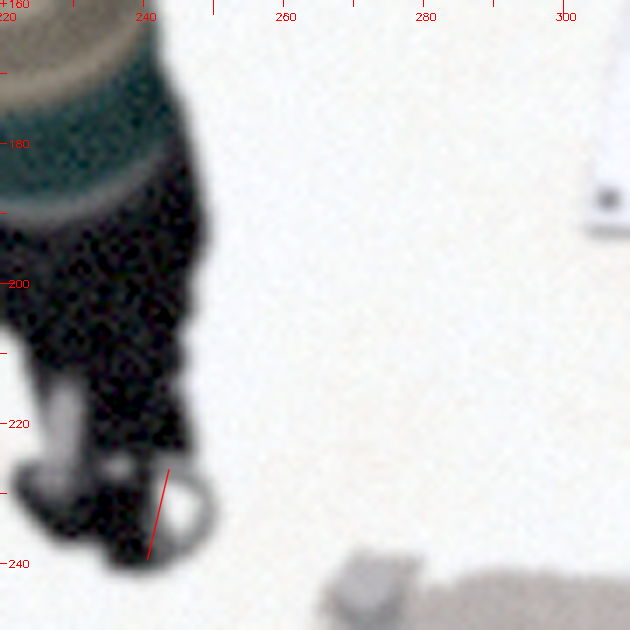

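Call:
arm_command --pt "1 -0.12 0 -0.12 0" --pt "1 -0.24 0 -0.26 0" --pt "1 -0.36 0 -0.4 0" --pt "1 -0.48 0 -0.54 0" --pt "1 -0.6 0 -0.68 0" --pt "1 -0.72 0 -0.82 0" --pt "1 -0.84 0 -0.95 0" --pt "1 -0.84 0 -0.95 0" --pt "1 -0.84 0 -0.95 0" --newtons 60

```text
t: 26.75
eef_pos: [0.5218, -0.1036, 0.1206]
tcp_rot: [[0.992, -0.003, -0.129], [0.129, 0.001, 0.992], [-0.002, -1.0, 0.002]]
wrist_force: [0.0, 1.3, -1.2]
width: 0.0358
```

```bash
python3 d.py 478 -180.3 100
```

```text
t 26.75 tcp [ 521.8 -103.6  120.6] yaw 97.4 w 35.8 F [ 0.   1.3 -1.2] q6 -0.45
shift [-0.2666  0.103  -0.3519] turn 0.0 rows>= 3.0
```

Call:
arm_command --pt "1 -0.1 0 -0.15 0" --pt "1 -0.2 0 -0.28 0" --pt "1 -0.266 0.05 -0.352 0" --pt "1 -0.266 0.09 -0.352 0" --pt "1 -0.266 0.09 -0.352 0" --pt "1 -0.266 0.09 -0.352 0"

```text
t: 27.25
eef_pos: [0.4804, -0.1782, 0.103]
tcp_rot: [[0.991, -0.002, -0.134], [0.134, 0.002, 0.991], [-0.002, -1.0, 0.002]]
wrist_force: [0.5, -0.2, -1.0]
width: 0.036
```

```bash
python3 d.py 478 -180.3 75.5; python3 look.py 21 9
```

```text
t 27.25 tcp [ 480.4 -178.2  103. ] yaw 97.7 w 36.0 F [ 0.5 -0.2 -1. ] q6 -0.62
shift [-0.0129  0.1374 -0.0089] turn 0.0 rows>= 1.0
[ 0.4804 -0.1782  0.103 ] 0.03604745509622868
```

View pics/side21.png

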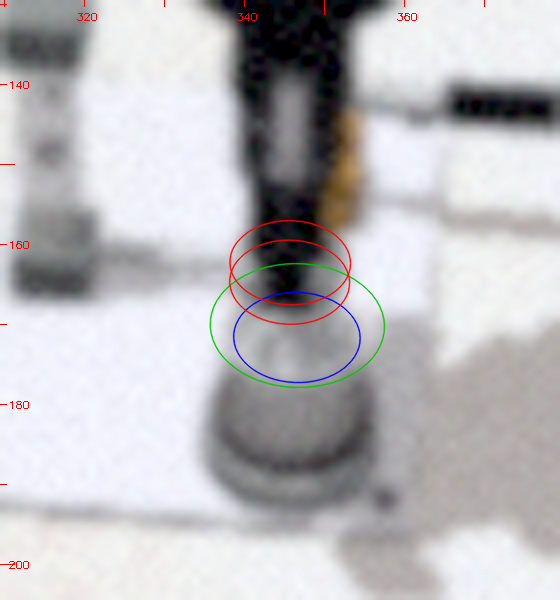

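Run:
```python
from ov import *
for n,b in(("side",(325,145,370,195)),("top",(355,190,405,240))):
    f=load(f"{n}_21"); crop(f,n+"21z",*b,12)
    im=cv2.imread(f"pics/{n}21z.png");im=cv2.createCLAHE(4,(3,3)).apply(cv2.cvtColor(im,cv2.COLOR_BGR2GRAY));cv2.imwrite(f"pics/{n}21z.png",im)
```

```text
(no output)
```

View pics/side21z.png

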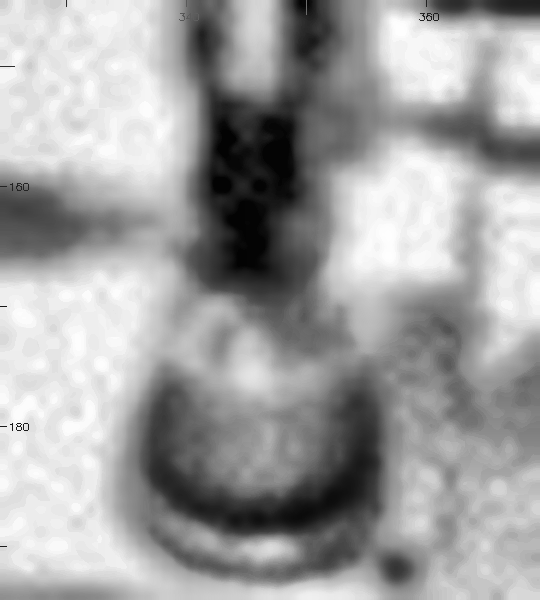

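View pics/top21z.png

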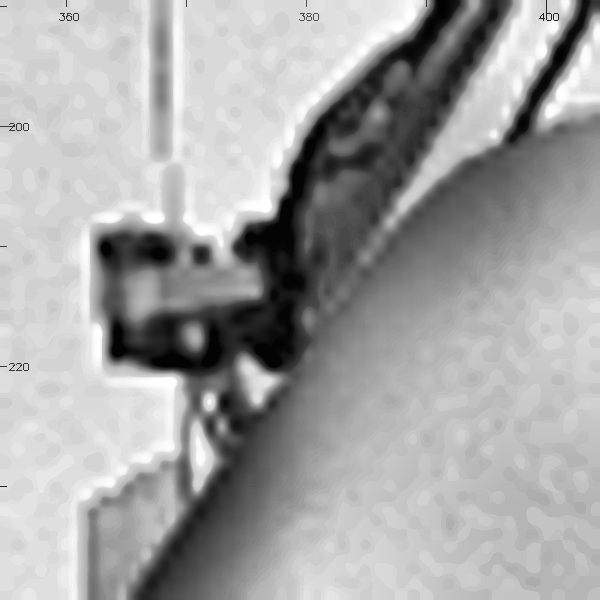

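Call:
arm_command --pt "1 -0.012 0.04 -0.01 0" --pt "1 -0.012 0.08 -0.01 0" --pt "1 -0.012 0.11 -0.01 0" --pt "1 -0.012 0.12 -0.01 0" --pt "1 -0.012 0.12 -0.01 0" --pt "1 -0.012 0.12 -0.01 0"

```text
t: 27.85
eef_pos: [0.4782, -0.1817, 0.0798]
tcp_rot: [[0.991, -0.001, -0.133], [0.133, 0.0, 0.991], [-0.001, -1.0, 0.0]]
wrist_force: [0.8, -0.7, 0.3]
width: 0.0358
```

```bash
python3 d.py 478 -180.3 75.5
```

```text
t 27.85 tcp [ 478.2 -181.7   79.8] yaw 97.6 w 35.8 F [ 0.8 -0.7  0.3] q6 -0.62
shift [-0.0002  0.0215  0.0072] turn 0.0 rows>= 1.0
```

Call:
arm_command --pt "1 0 0.008 0.006 0" --pt "1 0 0.015 0.006 0" --pt "1 0 0.018 0.006 0" --pt "1 0 0.018 0.006 0"

```text
t: 28.18
eef_pos: [0.4783, -0.1807, 0.0765]
tcp_rot: [[0.991, 0.0, -0.133], [0.133, -0.0, 0.991], [0.0, -1.0, -0.0]]
wrist_force: [0.1, -0.5, 0.2]
width: 0.0359
```

Call:
arm_command --pt "1 0 0.006 0.001 0" --pt "1 0 0.008 0.001 0" --pt "0.3 0 0.006 0.001 0" --pt "0.3 0 0.006 0.001 0" --pt "0.3 0 0.004 0.001 0" --pt "0.3 0 0 0 0" --pt "0.3 0 -0.2 0 0" --pt "0.3 0 -0.4 0 0" --pt "0.3 0 -0.5 0 0" --pt "0.3 0 -0.5 0 0"

```text
t: 29.02
eef_pos: [0.4822, -0.1827, 0.1825]
tcp_rot: [[0.991, 0.01, -0.133], [0.133, -0.005, 0.991], [0.009, -1.0, -0.007]]
wrist_force: [0.0, 0.5, 0.1]
width: 0.0598
```

Call:
arm_command --pt "1 -0.1 0 0.3 0" --pt "1 -0.2 0 0.5 0" --pt "1 -0.2 0 0.6 0" --pt "1 -0.2 0 0.6 0"

```text
t: 29.35
eef_pos: [0.4174, -0.0618, 0.1747]
tcp_rot: [[0.991, -0.006, -0.137], [0.137, 0.004, 0.991], [-0.006, -1.0, 0.005]]
wrist_force: [-1.1, -0.9, -0.7]
width: 0.0111
```

```bash
python3 d.py 478 -180.3 100; python3 look.py 22
```

```text
t 29.35 tcp [417.4 -61.8 174.7] yaw 97.9 w 11.1 F [-1.1 -0.9 -0.7] q6 -0.44
shift [ 0.2212  0.3691 -0.6304] turn 0.0 rows>= 4.0
[ 0.4174 -0.0618  0.1747] 0.011082811906164293
```

View pics/side22.png

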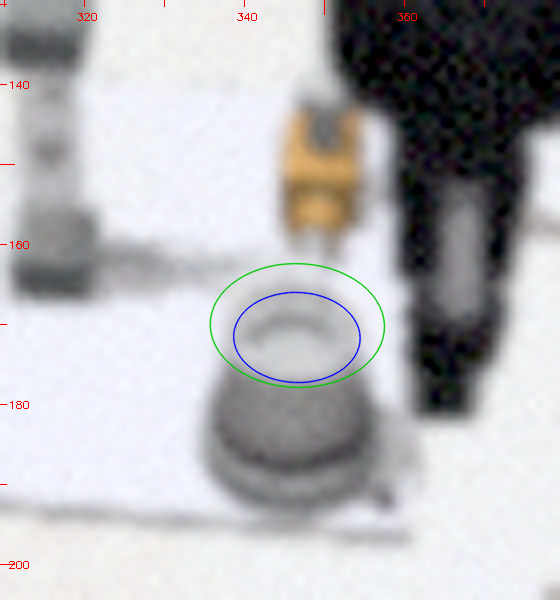

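View pics/top22.png

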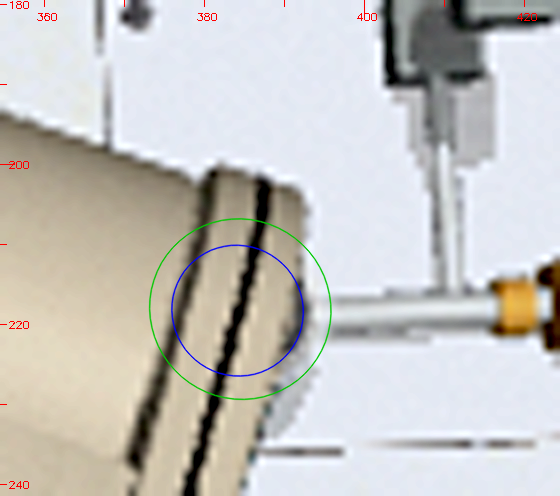

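Call:
arm_command --pt "1 -0.1 -0.2 0.3 0" --pt "1 -0.1 -0.3 0.6 0" --pt "1 -0.1 -0.3 0.9 0" --pt "1 -0.1 -0.3 1 0" --pt "1 -0.1 -0.3 1 0" --pt "1 -0.1 -0.3 1 0"

```text
t: 29.95
eef_pos: [0.3769, 0.133, 0.2379]
tcp_rot: [[0.99, 0.003, -0.139], [0.139, 0.003, 0.99], [0.003, -1.0, 0.003]]
wrist_force: [-0.3, -0.5, 0.6]
width: 0.0
```

Run:
```python
from ov import *
R=(0,0,255);G=(0,200,0)
c=[.478,-.1805]
for n,b in(("side",(325,150,370,200)),("top",(362,195,407,240))):
    f=grab(n);np.savez(f"pics/{n}_23.npz",**f)
    ims=[]
    for z in(.067,None):
        over(f,"tmp",[] if z is None else [(circ([*c,z],.02),R),(circ([*c,z],.014),G)],*b,11);ims.append(cv2.imread("pics/tmp.png"))
    cv2.imwrite(f"pics/{n}23.png",cv2.resize(np.hstack(ims),None,fx=.8,fy=.8))
    cv2.imwrite(f"pics/{n}23full.png",f["img"][:,:,::-1])
```

```text
(no output)
```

View pics/side23.png

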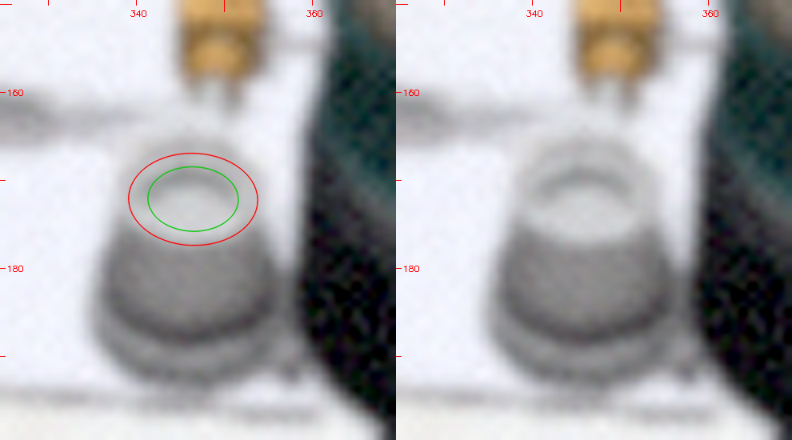

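View pics/top23.png

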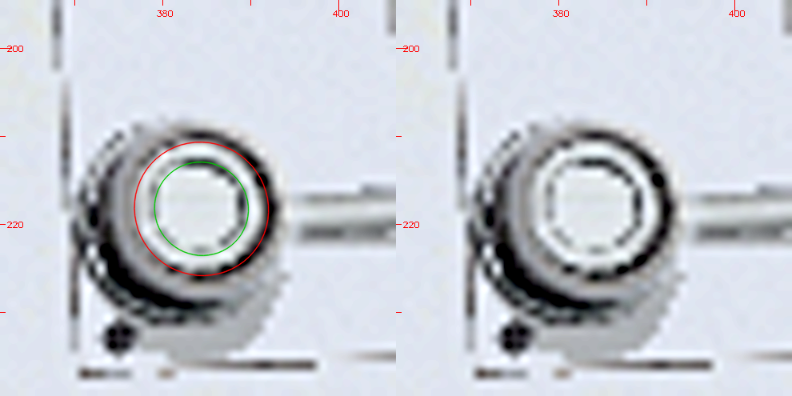

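View pics/side23full.png

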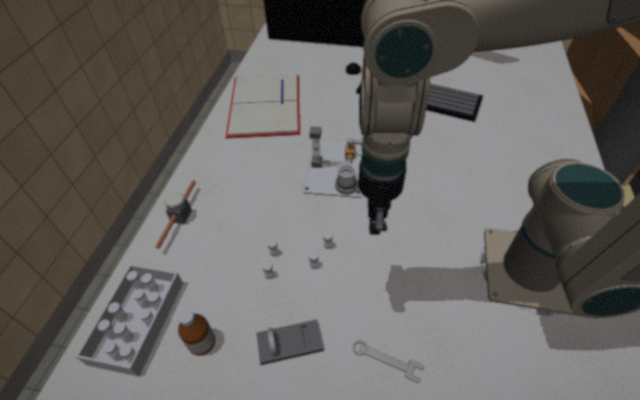

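View pics/top23full.png

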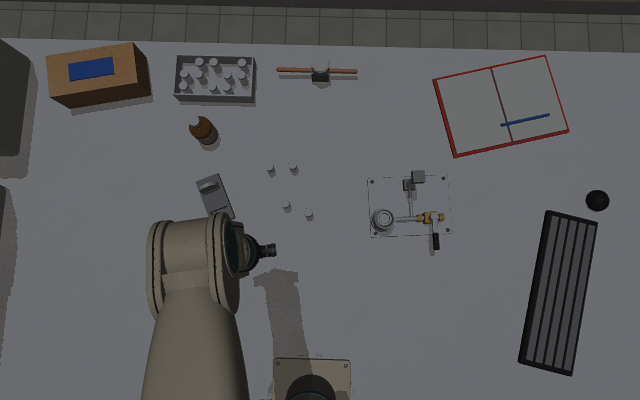

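Run:
```python
from ov import *
f=load("top_23");s=load("side_23")
g=f["img"].astype(int).max(2)
m=np.zeros_like(g,bool);m[225:256,422:450]=g[225:256,422:450]<22
ys,xs=np.nonzero(m);P=np.array([ray(f,x,y,.066)[:2] for x,y in zip(xs,ys)])
c=P.mean(0);u=np.linalg.svd(P-c)[2][0];print(len(P),c,u,"exp dir",(-.997,-.0764))
pv=np.array([.4875,-.3091]);d=c-pv;print("grip dist",np.hypot(*d),d/np.hypot(*d))
pc=[ray(f,*c,.008)[:2] for c in [(366.5,177.8),(446.5,174.2),(451.7,232.5),(370.7,236.7)]]
print((pc[3]-pc[0])/np.linalg.norm(pc[3]-pc[0]),(pc[2]-pc[1])/np.linalg.norm(pc[2]-pc[1]))
e=pv+.088*np.array([-.997,-.0764])
over(f,"lev",[([[*pv,.069],[*e,.069]],(0,200,0))],410,195,465,260,9)
```

```text
40 [ 0.41986498 -0.31297018] [-0.99282655 -0.11956353] exp dir (-0.997, -0.0764)
grip dist 0.06774565631585297 [-0.99836686 -0.0571281 ]
[-0.99640171 -0.08475626] [-0.99702272 -0.07710839]
```

View pics/lev.png

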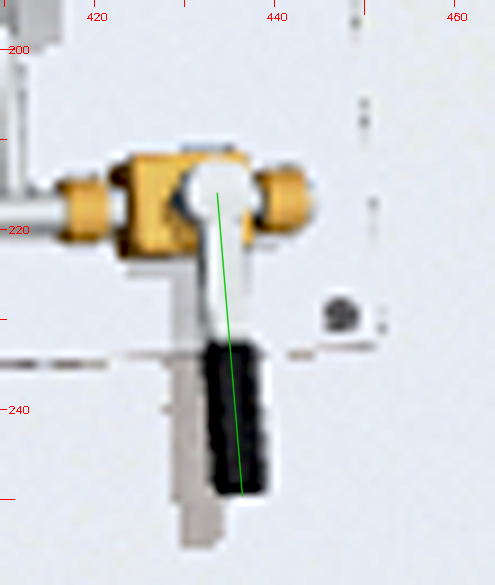

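```bash
python3 -c "
from plant import *
print(get_obs()['t'],job_done())"
```

```text
the job is handed in; nothing more can be done
30.05 None
```

I closed the valve and packed the tube in the order you asked: thick ring, small disc, thin ring on top. I handed the job in at 30 s of the 72 s allowed.

- **Valve:** I pushed the lever until it met the stop, where the wrist force rose to about 25 N against the roughly 2 N it takes to turn. In the last top picture the lever lies square across the pipe, within about 2–3° by my measurements.
- **Tube:** I lifted the disc out of the rack by its faces, tipped it flat on the bench, picked it up again flat, and dropped it in between the two rings. The pictures after each drop show a flat, round piece in the bore. The last ones match the thin ring's top near the expected 67 mm, to about 4 mm.
- **Other items:** The vials, bottle, wrench and large disc look unmoved in the last pictures, though I did not measure their positions again. The gripper is empty and clear of everything.

**Checks that disagreed or were not made:**
- **Gripper opening:** it read about 36–37 mm on the 40 mm parts and about 8 mm on the 10 mm disc.
- **Camera offset:** the top camera's x differed from the side camera's by about 2 mm.
- **Disc height:** before the thin ring went in, the two cameras together put the top of the disc at about 71 mm, against the 58 mm expected. The side picture fitted about 61 mm better. If the disc had been that high, the thin ring would have ended up clearly higher than it did.
- **Column height:** I did not press on the finished column, so its height rests on the pictures alone.

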